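Load the bonding press with matching spacers and jack them up to the pressure foot

ROBOT

A 6-joint arm with a two-finger parallel gripper is mounted at the origin on a cart in front of the work surface, level with it; the furniture and walls round the work are solid. World frame = base frame: x ahead of the robot, y to its left, z up, the work surface at z = 0. Lengths are in m, angles in rad, forces in N, time in s.
With the tool pointing down it reaches from about 0.325 to 0.925 m from the base axis. Payload 3.1 kg.
Tool frame: the origin (TCP) lies at the very end of the fingers, on their centre line; the grasp point (between the pads) lies 19 mm behind it; z points along the fingers, y is the direction in which the jaws open and shut (so a half turn about z gives the same grasp; the last joint's range is limited). The gripper opens to 85 mm and grips with 20 to 120 N. Pads are 22 mm wide; open, the fingers measure 114 mm over their backs; the gripper's body (76 mm by 85 mm) begins 54 mm behind the grasp point. The pads swing forward as they close: fully open they stand 13 mm farther back than shut.
Start: joints at [1.224, 0.217, 1.613, -0, 1.311, -0.112], TCP at [0.145, 0.608, 0.231] pointing down, gripper open.
Joint ranges: [-2.75, 2.75], [-0.78, 2.1], [0.31, 2.55], [-1.13, 4.27], [0.13, 2.63], [-2.58, 2.58]. Speed limits (rad/s): [2.79, 2.79, 3.14, 3.14, 3.14, 3.14].

INTERFACE

Orientations are given as a unit quaternion [w, x, y, z].
In Python, from station import arm gives the robot as it stands.
- The arm moves only by the tool apply_moves, never from a script. Its argument "moves" is one flat list of numbers, 5 for each row, row after row: the shift along the world's x, y, z in units of 30 mm (1.0 is 30 mm), then the turn about the world's z in degrees, then the closure, from -1 (fully open) to 1 (shut). In form: [tx, ty, tz, turn, hand, tx, ty, tz, turn, hand, ...]. A call has 1 to 8 rows; each row shifts and turns the pose as measured when the row begins; what a row does not reach is not made up. A row lasts 1/8 s, in which the tool goes at most 62.5 mm and 10.7 degrees, less where a joint would pass 70% of its speed; a pose out of reach is approached as far as the arm can. A call is refused whole if a number of a shift passes 1 or a number of a turn 10.7, either way. A call with a gripper value outside its range is refused whole. The fingers move at their own pace and stop on an object; "squeeze" is the grip in N (left out, the last holds). Time passes only in rows, so rows that do not move let the fingers close. It gives the time, the measured TCP pose, the force and the opening at its end, in the units of the state.
- arm.get_state(): the state, without advancing time (a new reading comes with each control period).
- arm.grab_frame(name): name is "scene" or "side" or "wrist"; returns a dict with "img" (400x640x3 uint8, red, green, blue), "fov_y" (degrees; the focal length in pixels is half the picture's height over the tangent of half this angle, whatever the lens; pixels are square), "cx", "cy" (the principal point, pixels), "rvec" (rotation vector, rad) and "tvec" (3), from world to camera coordinates, as OpenCV has them. Camera axes: x right, y down, z forward; pixel columns grow to the right and rows downward; lengths in m; the calibration is good to about 2 mm. A picture is of the moment at which its call begins. There is no depth.
- arm.job_done(): hands the job in, once; it reports no verdict.
The state is a dict: "time_s": time; "qpos": joint angles; "qd": joint speeds; "effort": joint torques, N m; "ee_pos": TCP position; "eef_rot": TCP orientation; "force": force on the tool from outside, world axes, zero at the start; "ft_torque": the same for the moment, N m; "grip_width": finger opening in m.
Only numpy, scipy, OpenCV 4.12 (cv2) and the standard library are available. Lean on these libraries where they do the work, as an engineer would, in place of code of your own. Each camera call takes 0.05 s, during which the arm holds its last target. There are 200 camera calls.

TASK

Stand every 30 mm tall spacer that is there upright on the platform of the screw jack, clear of its raised rim, and leave the 22 mm and 38 mm look-alikes on the bench. Then swing the green arm by its red handle fully in to its stop, so that the pressure foot is over the platform, and turn the black jack knob clockwise until the spacers just touch the foot and lift it visibly, but by no more than 3 mm. Do not squeeze the foot's spring further.

Things in the scene. Friction and masses are not known exactly. Their poses are not given: they have to be found in the camera images.
- press_base: grey base plate, 310 x 255 x 10 mm, fixed to the bench, its place and yaw differ from run to run. Origin: on the bench below the centre of the jack platform. In its own axes the knob's axis is at y = -135 mm, the arm's post (32 mm diameter) at x = +170 mm, and the plate spans x -90..+220, y -172..+82 mm. Heights below are above the bench.
- platform_top (a point): centre of the upper face of the jack's aluminium platform, 120 x 120 mm, axes as press_base, with a rim 3 mm high and 3 mm wide along its four edges. Its height is 85 mm above the bench when the knob reads 0 and rises 1.59 mm per radian of the knob (10 mm a turn). It stays where it is left.
- jack_knob (a joint): angle of the jack's knob, rad, 0 (platform lowest) to 18; it grows and the platform rises as the knob turns CLOCKWISE seen from above. Starts between 0 and 4. About 0.1 N m turns it; it stays where it is left. Turning it back lowers the platform.
- knob_grip (a point): on the vertical axis of the round black knob (44 mm diameter, 30 mm tall, from 48 to 78 mm above the bench, white line on top), at the height to grip it, 68 mm above the bench. A blue gear box 44 mm square, its top 46 mm above the bench, is beneath it. It can be gripped at any yaw.
- press_arm (a joint): angle of the green swing arm about its upright post, rad: 0 = fully in, at its stop, with the foot centred over the platform; grows as the arm swings out to press_base's +y side, to at most 1.75. Starts swung out, 1.45 to 1.7. It stays where it is left; about 0.15 N m moves it. From the post the arm points to press_base's -x at 0, and to +y at 1.57.
- press_arm_hinge (a point): on the vertical axis of the arm's hinge, at the arm's mid height, 178 mm above the bench. The arm is 30 mm wide and 20 mm thick, its top 188 mm above the bench, and carries the foot 170 mm from this axis.
- red_handle (a point): on the axis of the upright red handle of the arm, 24 mm diameter, at the height to grip it, 220 mm above the bench; the handle stands from 188 to 238 mm, 110 mm from the hinge axis.
- press_foot: steel pressure foot, plate 110 x 110 x 12 mm on a rod, sprung in the end of the arm, slides up as it is pushed from below (400 N/m plus its weight of 2.5 N, travel 12 mm) and sinks back to its stop. Origin: centre of its underside, 135 mm above the bench while nothing lifts it.
- foot_seat (a point): point on the arm where press_foot's origin lies while nothing lifts the foot; the height of press_foot above this point is its lift.
- spacer_a: one of the right spacers: plain round steel spacer, 36 mm diameter, 30 mm tall, with a blind 14 mm bore in its top; loose, standing upright on the bench at the start, about 150 g. Origin: centre of its underside, z up when it stands. May be absent in a run.
- spacer_b: one of the right spacers: plain round steel spacer, 36 mm diameter, 30 mm tall, with a blind 14 mm bore in its top; loose, standing upright on the bench at the start, about 150 g. Origin: centre of its underside, z up when it stands. May be absent in a run.
- spacer_c: one of the right spacers: plain round steel spacer, 36 mm diameter, 30 mm tall, with a blind 14 mm bore in its top; loose, standing upright on the bench at the start, about 150 g. Origin: centre of its underside, z up when it stands. May be absent in a run.
- spacer_d: one of the right spacers: plain round steel spacer, 36 mm diameter, 30 mm tall, with a blind 14 mm bore in its top; loose, standing upright on the bench at the start, about 150 g. Origin: centre of its underside, z up when it stands. May be absent in a run.
- spacer_e: look-alike, too short: plain round steel spacer, 36 mm diameter, 22 mm tall, with a blind 14 mm bore in its top; loose, standing upright on the bench at the start, about 110 g. Origin: centre of its underside, z up when it stands. May be absent in a run.
- spacer_f: look-alike, too tall: plain round steel spacer, 36 mm diameter, 38 mm tall, with a blind 14 mm bore in its top; loose, standing upright on the bench at the start, about 190 g. Origin: centre of its underside, z up when it stands. May be absent in a run.
Things that resemble listed ones, but are neither listed nor needed, are in the scene too. Leave any brown or turquoise look-alike of the spacer_b alone.

How it is judged:
On the way, in this order (a step that is already met when the one before it is completed fails the run):
1. every 30 mm spacer stands on the jack platform, the arm still swung out (x of spacer_a in the frame of platform_top between -0.045 and 0.045 m and y of spacer_a in the frame of platform_top between -0.045 and 0.045 m and z of spacer_a in the frame of platform_top between -0.004 and 0.004 m and angle between each of spacer_a, spacer_b, spacer_c, spacer_d's own z axis and vertical below 0.08 rad and x of spacer_b in the frame of platform_top between -0.045 and 0.045 m and y of spacer_b in the frame of platform_top between -0.045 and 0.045 m and z of spacer_b in the frame of platform_top between -0.004 and 0.004 m and x of spacer_c in the frame of platform_top between -0.045 and 0.045 m and y of spacer_c in the frame of platform_top between -0.045 and 0.045 m and z of spacer_c in the frame of platform_top between -0.004 and 0.004 m and x of spacer_d in the frame of platform_top between -0.045 and 0.045 m and y of spacer_d in the frame of platform_top between -0.045 and 0.045 m and z of spacer_d in the frame of platform_top between -0.004 and 0.004 m and value of joint press_arm above 0.6 rad), for 0.2 s.
2. the arm is fully in, the foot not yet lifted (value of joint press_arm below 0.06 rad and z of press_foot in the frame of foot_seat below 0.0004 m), for 0.2 s.
3. the platform is raised until the spacers touch and lift the foot (value of joint press_arm below 0.06 rad and z of press_foot in the frame of foot_seat above 0.0004 m), for 0.2 s.
At the end, for the whole second after the job is handed in: every 30 mm spacer present stands upright on the platform (centre within 45 mm of the platform's centre along each side), the look-alikes are off the platform, the arm is within 0.06 rad of its stop, and the raised spacers lift the foot by 0.4 to 3.5 mm (all of step 3 and x of spacer_a in the frame of platform_top between -0.045 and 0.045 m and y of spacer_a in the frame of platform_top between -0.045 and 0.045 m and z of spacer_a in the frame of platform_top between -0.004 and 0.004 m and angle between each of spacer_a, spacer_b, spacer_c, spacer_d's own z axis and vertical below 0.08 rad and x of spacer_b in the frame of platform_top between -0.045 and 0.045 m and y of spacer_b in the frame of platform_top between -0.045 and 0.045 m and z of spacer_b in the frame of platform_top between -0.004 and 0.004 m and x of spacer_c in the frame of platform_top between -0.045 and 0.045 m and y of spacer_c in the frame of platform_top between -0.045 and 0.045 m and z of spacer_c in the frame of platform_top between -0.004 and 0.004 m and x of spacer_d in the frame of platform_top between -0.045 and 0.045 m and y of spacer_d in the frame of platform_top between -0.045 and 0.045 m and z of spacer_d in the frame of platform_top between -0.004 and 0.004 m and (horizontal distance between spacer_e and platform_top above 0.085 m or height (world z) of spacer_e below 0.04 m) and (horizontal distance between spacer_f and platform_top above 0.085 m or height (world z) of spacer_f below 0.04 m) and z of press_foot in the frame of foot_seat below 0.0035 m and velocity of joint jack_knob below 0.05 rad/s); the robot touches nothing.
It fails at once if the foot is pushed up more than 7 mm: the parts are squeezed (z of press_foot in the frame of foot_seat above 0.007 m).
Of spacer_a, spacer_b, spacer_c, spacer_d only 3 to 4 are there at a start; the rules pass over those that are not, and their reading is None.
Of spacer_e, spacer_f only 1 to 2 are there at a start; the rules pass over those that are not, and their reading is None.
At some moment in a run one of spacer_a, spacer_b, spacer_c, spacer_d, spacer_e, spacer_f may be knocked a few centimetres aside while the robot is not near it.
Once in a run the grip may slacken for a moment while it holds something.
It also fails if it takes over 210 s, if anything falls off the work surface, if the arm or the gripper's body presses on something with over 40 N, if the wrist force passes 120 N, or if a joint passes its speed limit or range.

## Working session

There is one attempt and no reset: what is moved stays moved. The work goes in short steps, Python scripts to look and compute and a tool call to move; the robot and the scene stay as the last step left them, time stands still between calls to the robot, and variables do not carry over. Pictures are saved under pics/ and viewed, about 12 in all and at most 16, crops included, and the job is handed in when it is done.

Besides the shell and the picture viewer there is one more tool, called after "Call:" as a command line: name --argument value ..., lists and objects as JSON in quotes. apply_moves: Moves the arm, as the interface text tells. Its arguments: {"type":"object","properties":{"moves":{"type":"array","items":{"type":"number"}},"squeeze":{"type":"number"}},"required":["moves"]}

```bash
mkdir -p pics; cat > h.py <<'E'
import numpy as np,cv2,sys
from station import arm
def grab(n,fn=None):
    f=arm.grab_frame(n)
    if fn: cv2.imwrite('pics/'+fn,cv2.cvtColor(f['img'],cv2.COLOR_RGB2BGR))
    return f
def K(f):
    h=f['img'].shape[0]; F=h/2/np.tan(np.radians(f['fov_y'])/2)
    return np.array([[F,0,f['cx']],[0,F,f['cy']],[0,0,1]])
def ray(f,u,v):
    R=cv2.Rodrigues(np.array(f['rvec'],float))[0];t=np.array(f['tvec'],float).ravel()
    return -R.T@t, R.T@np.linalg.inv(K(f))@np.array([u,v,1.])
def onz(f,u,v,z):
    c,d=ray(f,u,v); return c+d*(z-c[2])/d[2]
def proj(f,P):
    return cv2.projectPoints(np.array(P,float).reshape(-1,3),np.array(f['rvec'],float),np.array(f['tvec'],float),K(f),None)[0].reshape(-1,2)
E
python3 - <<'E'
from h import *
for n in('scene','side','wrist'):
    f=grab(n,n+'0.png'); print(n,f['fov_y'],ray(f,320,200))
print(arm.get_state())
E
```

```text
scene 49.50923580889682 (array([ 0.10157296, -0.49708638,  0.80033506]), array([ 0.38867464,  0.66963507, -0.63288632]))
side 54.146021067507526 (array([0.37776793, 0.81603442, 0.70558811]), array([ 0.13616601, -0.76889048, -0.624772  ]))
wrist 60.07265258302927 (array([0.07708283, 0.62350436, 0.37347981]), array([ 0.28564958, -0.0463085 , -0.95756682]))
{'time_s': 0.15, 'qpos': array([ 1.22381631e+00,  2.17597361e-01,  1.61459021e+00,  1.07665986e-05,
        1.31134533e+00, -1.12198498e-01]), 'qd': array([ 9.33198625e-04, -1.27642585e-03, -4.89949500e-03, -1.22976165e-03,
        1.53465068e-04,  3.71002699e-05]), 'effort': array([-9.10243471e-04, -3.97450984e+01, -3.04416776e+01, -2.77985082e-04,
        5.86728813e-03, -1.08727755e-05]), 'ee_pos': array([0.14514735, 0.60724786, 0.23024516]), 'eef_rot': array([-2.25843675e-04,  1.17122649e-01,  9.93116984e-01, -9.43483729e-04]), 'force': array([-0.38740153, -0.25797815,  0.10408469]), 'ft_torque': array([-0.00460111,  0.00721882, -0.03465026]), 'grip_width': 0.08583015323858445}
```

View pics/scene0.png

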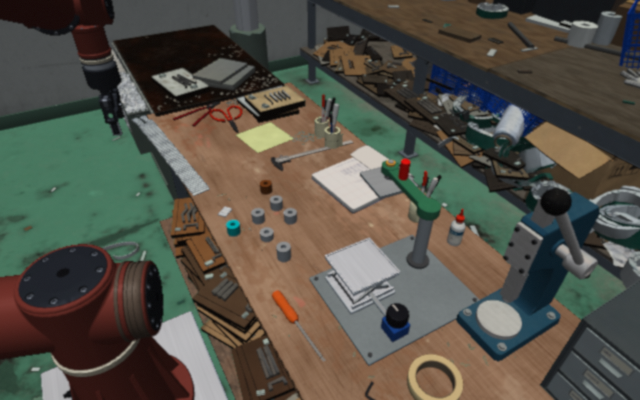

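View pics/side0.png

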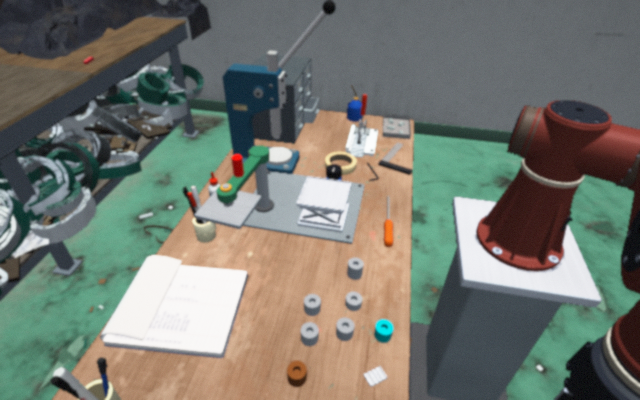

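The scene shows five grey spacers at (276,203), (258,215), (290,215), (267,235) and (284,251), plus a turquoise and a brown decoy. The press is at lower right with its arm swung out and the knob at (397,313). The side view shows the same five.

```bash
python3 - <<'E'
from h import *
s=grab('scene');d=grab('side')
S=[(276,201),(258,213),(290,213),(267,232),(284,247)]
D=[(356,263),(354,296),(313,299),(309,328),(345,323)]
for p in S: print('scene',onz(s,*p,.03).round(3))
for p in D: print('side',onz(d,*p,.03).round(3))
print('knob',onz(s,398,309,.078),onz(d,334,168,.078))
print('handle',onz(s,405,161,.238),onz(d,237,156,.238))
print('post/hinge',onz(s,424,203,.188),onz(d,266,152,.188))
print('plat corners',[onz(s,*p,.09).round(3) for p in [(325,256),(369,238),(400,267),(353,287)]],[onz(d,*p,.09).round(3) for p in [(304,178),(351,182),(348,210),(299,207)]])
def crop(f,x0,y0,x1,y1,k): return cv2.resize(cv2.cvtColor(f['img'][y0:y1,x0:x1],cv2.COLOR_RGB2BGR),None,fx=k,fy=k,interpolation=cv2.INTER_CUBIC)
a=crop(s,220,180,320,280,5);b=crop(d,290,240,410,350,5)[:500]
h=min(len(a),len(b));o=np.hstack([a[:h],b[:h]])
cv2.imwrite('pics/crop1.png',cv2.resize(o,None,fx=.72,fy=.72))
cv2.imwrite('pics/press1.png',np.vstack([crop(s,300,140,500,370,2),]) )
E
```

```text
scene [0.465 0.375 0.03 ]
scene [0.401 0.352 0.03 ]
scene [0.476 0.31  0.03 ]
scene [0.391 0.272 0.03 ]
scene [0.406 0.202 0.03 ]
side [0.399 0.195 0.03 ]
side [0.392 0.289 0.03 ]
side [0.476 0.314 0.03 ]
side [0.469 0.384 0.03 ]
side [0.402 0.358 0.03 ]
knob [ 0.50903874 -0.1114082   0.078     ] [ 0.5034537  -0.10884945  0.078     ]
handle [0.68855143 0.12458963 0.238     ] [0.68850364 0.12780904 0.238     ]
post/hinge [0.67322914 0.02801392 0.188     ] [0.65832162 0.02072525 0.188     ]
plat corners [array([0.449, 0.078, 0.09 ]), array([0.568, 0.076, 0.09 ]), array([ 0.575, -0.032,  0.09 ]), array([ 0.455, -0.027,  0.09 ])] [array([ 0.572, -0.026,  0.09 ]), array([ 0.446, -0.035,  0.09 ]), array([0.438, 0.082, 0.09 ]), array([0.557, 0.097, 0.09 ])]
```

View pics/crop1.png

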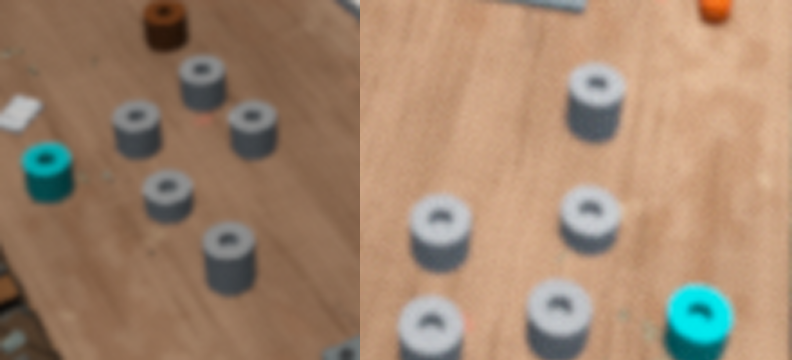

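Side-face heights make (0.39,0.28) the short look-alike and (0.40,0.20) the tall one. The other three, at about (.466,.378), (.402,.355) and (.476,.312), are the 30 mm spacers. Moving above them for a closer look.

Call:
apply_moves --moves '[1,-1,0.2,-9.6,-1,1,-1,0.2,-9.6,-1,1,-1,0.2,-9.6,-1,1,-1,0.2,-9.6,-1,1,-1,0.2,-9.6,-1,1,-1,0.2,-9.6,-1,1,-1,0.2,-9.6,-1,1,-1,0.2,-9.6,-1]' --squeeze 40

```text
time_s: 1.25
ee_pos: [0.3887, 0.3607, 0.2783]
eef_rot: [-0.001, 0.722, 0.692, -0.0]
force: [-0.1, 0.2, -0.1]
grip_width: 0.0851
```

Call:
apply_moves --moves '[0.5,-0.5,0,0,-1,0,0,0,0,-1]'

```text
time_s: 1.5
ee_pos: [0.4061, 0.3433, 0.2791]
eef_rot: [-0.001, 0.724, 0.69, 0.0]
force: [-0.3, 0.5, -0.0]
grip_width: 0.0854
```

```bash
python3 - <<'E'
from h import *
from scipy.spatial.transform import Rotation as R
s=arm.get_state(); q=s['eef_rot'];print(s['ee_pos'],R.from_quat(np.roll(q,-1)).as_matrix()[:,1],s['qpos'])
f=grab('wrist','w1.png'); print(proj(f,[[.466,.378,.03],[.402,.355,.03],[.476,.312,.03]]))
E
```

```text
[0.40614488 0.34330139 0.27905203] [ 9.98840046e-01 -4.81467989e-02 -6.68788176e-04] [ 5.68988966e-01 -1.99968184e-02  1.78011362e+00  1.30394542e-03
  1.38138732e+00  6.16909314e-01]
[[363.9562023  126.70030616]
 [307.74833892 149.95401868]
 [372.87331467 183.62238215]]
```

View pics/w1.png

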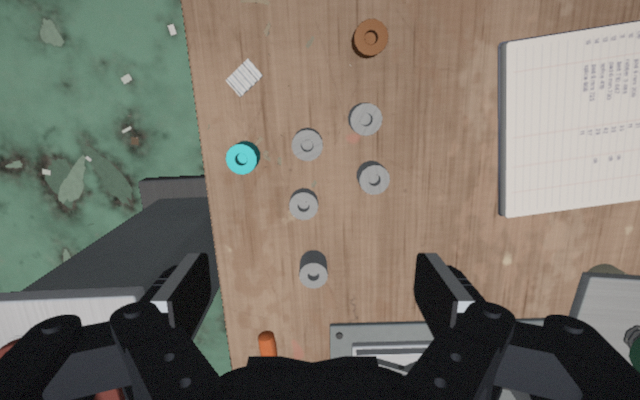

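The wrist view shows the spacer tops at (366,119), (307,144) and (375,179). The short one is at (303,205) and the tall one at (313,274).

```bash
python3 - <<'E'
from h import *
f=grab('wrist')
g=cv2.cvtColor(f['img'],cv2.COLOR_RGB2GRAY)
for u,v in [(366,119),(307,144),(375,179),(303,205),(313,274),(242,158)]:
    p=cv2.resize(g[v-25:v+25,u-25:u+25],None,fx=4,fy=4,interpolation=3)
    c=cv2.HoughCircles(p,cv2.HOUGH_GRADIENT,1,20,param1=80,param2=15,minRadius=50,maxRadius=85)
    if c is not None:
        for x,y,r in c[0][:2]:
            U,V=u-25+x/4,v-25+y/4; print((u,v),round(U,1),round(V,1),round(r/4,1),onz(f,U,V,.03)[:2].round(4),onz(f,U,V,.022)[:2].round(4),onz(f,U,V,.038)[:2].round(4))
E
```

```text
(366, 119) 366.9 120.1 16.3 [0.4687 0.3858] [0.4699 0.3852] [0.4675 0.3863]
(366, 119) 361.4 118.4 12.6 [0.4626 0.3879] [0.4637 0.3874] [0.4615 0.3885]
(307, 144) 307.4 146.4 15.6 [0.4012 0.3597] [0.401  0.3586] [0.4014 0.3608]
(375, 179) 371.6 176.6 15.0 [0.474  0.3212] [0.4753 0.3193] [0.4727 0.3231]
(375, 179) 374.9 180.9 15.2 [0.4778 0.3159] [0.4792 0.3139] [0.4764 0.3179]
(303, 205) 303.9 202.6 14.0 [0.3937 0.2932] [0.3934 0.2908] [0.394  0.2957]
(303, 205) 304.4 208.4 15.6 [0.3939 0.286 ] [0.3936 0.2834] [0.3942 0.2886]
(313, 274) 313.4 262.4 12.7 [0.4014 0.2146] [0.4012 0.2106] [0.4016 0.2187]
(313, 274) 312.4 267.6 16.9 [0.3998 0.2074] [0.3996 0.2032] [0.4    0.2116]
(242, 158) 241.4 159.6 15.3 [0.3248 0.3481] [0.3231 0.3467] [0.3266 0.3494]
(242, 158) 245.9 156.1 15.5 [0.3304 0.3519] [0.3288 0.3506] [0.332  0.3531]
```

Call:
apply_moves --moves '[0.5,-0.2,-0.9,2.7,-1,0.5,-0.2,-0.9,0,-1,0.5,-0.2,-0.9,0,-1,0.5,-0.2,-0.9,0,-1,0.35,-0.13,-0.9,0,-1,0,0,-0.6,0,-1,0,0,0,0,-1]'

```text
time_s: 2.48
ee_pos: [0.4704, 0.3244, 0.1219]
eef_rot: [-0.003, 0.701, 0.713, 0.001]
force: [0.5, -0.3, 0.1]
grip_width: 0.0856
```

```bash
python3 - <<'E'
from h import *
f=grab('wrist','w2.png'); print(arm.get_state()['ee_pos'],proj(f,[[.477,.315,.03],[.467,.383,.03],[.402,.358,.03]]))
c,d=ray(f,320,200);print(c)
E
```

```text
[0.47110559 0.32473783 0.12305999] [[320.7255609  212.33033087]
 [308.08002362 114.91264772]
 [212.52969223 150.78568375]]
[0.47024386 0.3938623  0.26572764]
```

View pics/w2.png

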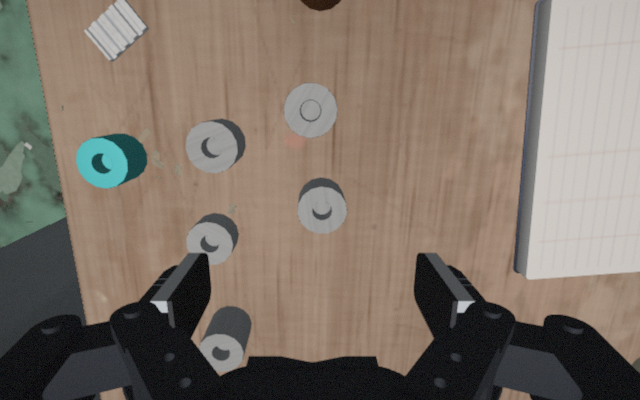

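C's top is at (322,211), where predicted. A is at (310,110) and B at (212,147). Descending on C.

Call:
apply_moves --moves '[0.15,-0.2,-0.9,0,-1,0.1,-0.1,-0.9,0,-1,0,0,-0.9,0,-1,0,0,-0.9,0,-1,0,0,0,0,-1]'

```text
time_s: 3.15
ee_pos: [0.4832, 0.3218, 0.0223]
eef_rot: [-0.0, 0.7, 0.714, 0.011]
force: [0.2, 0.3, 0.3]
grip_width: 0.0851
```

Call:
apply_moves --moves '[-0.17,-0.2,-0.35,0,-1,0,0,-0.05,0,1,0,0,0,0,1,0,0,0,0,1,0,0,0,0,1,0,0,0,0,1]'

```text
time_s: 3.9
ee_pos: [0.481, 0.3178, 0.0153]
eef_rot: [0.001, 0.699, 0.715, 0.015]
force: [0.2, -0.0, -1.2]
grip_width: 0.0342
```

Call:
apply_moves --moves '[0,0,0.7,0,1,0,0,1,0,1,0,0,1,0,1,0,0,1,0,1,0,0,1,0,1,0,-0.8,1,0,1,0,-1,1,0,1,0,-1,0.5,0,1]'

```text
time_s: 4.9
ee_pos: [0.4759, 0.2307, 0.2318]
eef_rot: [-0.001, 0.698, 0.716, 0.01]
force: [0.3, -0.9, -1.7]
grip_width: 0.0342
```

Call:
apply_moves --moves '[0.15,-1,0,0,1,0.15,-1,0,0,1,0.15,-1,0,0,1,0.15,-1,0,0,1,0.15,-1,0,0,1,0.15,-1,0,0,1,0,-1,0,0,1,0,-1,0,0,1]'

```text
time_s: 5.9
ee_pos: [0.5017, -0.0171, 0.2309]
eef_rot: [-0.001, 0.698, 0.716, 0.01]
force: [-0.5, -0.1, -1.3]
grip_width: 0.0342
```

Call:
apply_moves --moves '[0,-0.3,0,0,1,0,0,0,0,1]'

```text
time_s: 6.15
ee_pos: [0.5011, -0.0276, 0.2301]
eef_rot: [-0.001, 0.699, 0.715, 0.01]
force: [0.2, 1.1, -1.2]
grip_width: 0.0347
```

```bash
python3 - <<'E'
from h import *
from scipy.spatial.transform import Rotation as R
s=arm.get_state();print(s['ee_pos'],R.from_quat(np.roll(s['eef_rot'],-1)).as_matrix().round(3),s['grip_width'])
f=grab('wrist','w3.png'); print(ray(f,320,200)[0])
E
```

```text
[ 0.50110628 -0.02755673  0.23011779] [[-0.022  1.     0.012]
 [ 1.     0.022  0.016]
 [ 0.015  0.012 -1.   ]] 0.03468576719544069
[0.498475   0.04053331 0.37455299]
```

View pics/w3.png

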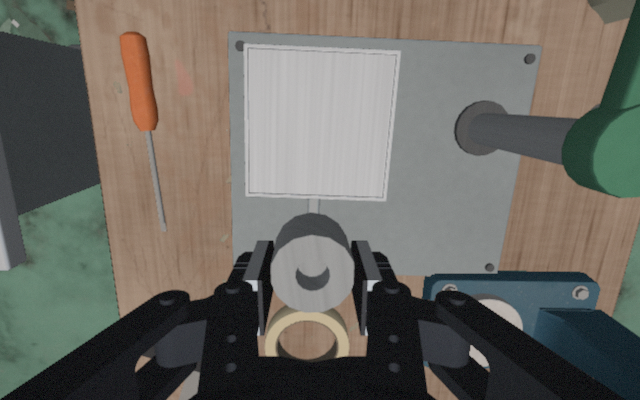

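The platform's outer rim corners are at (247,45), (400,51), (386,200) and (246,197). The spacer is held well.

```bash
python3 - <<'E'
from h import *
f=grab('wrist')
hsv=cv2.cvtColor(f['img'],cv2.COLOR_RGB2HSV)
m=((hsv[...,2]>175)&(hsv[...,1]<40)).astype(np.uint8); m[260:]=0
m=cv2.morphologyEx(m,cv2.MORPH_OPEN,np.ones((9,9)))
c=max(cv2.findContours(m,0,1)[0],key=cv2.contourArea)
ap=cv2.approxPolyDP(c,8,True)[:,0]; print('mask corners',ap.tolist())
C=[(247,45),(400,51),(386,200),(246,197)]
for z in(.088,.092,.096):
    P=np.array([onz(f,*p,z)[:2] for p in C]); e=[np.linalg.norm(P[i]-P[(i+1)%4]).round(4) for i in range(4)]
    print(z,P.mean(0).round(4),e,P.round(3).tolist())
# base corner points z=.01
for p in [(232,33),(541,46)]: print('base',onz(f,*p,.01)[:2])
E
```

```text
mask corners [[249, 50], [250, 191], [381, 196], [394, 57]]
0.088 [0.5085 0.0208] [np.float64(0.1178), np.float64(0.1198), np.float64(0.1205), np.float64(0.1209)] [[0.451, 0.082], [0.569, 0.08], [0.567, -0.04], [0.447, -0.039]]
0.092 [0.5083 0.021 ] [np.float64(0.1162), np.float64(0.1181), np.float64(0.1189), np.float64(0.1192)] [[0.452, 0.081], [0.568, 0.08], [0.566, -0.038], [0.448, -0.038]]
0.096 [0.5082 0.0213] [np.float64(0.1146), np.float64(0.1164), np.float64(0.1172), np.float64(0.1176)] [[0.452, 0.08], [0.567, 0.079], [0.566, -0.037], [0.448, -0.037]]
base [0.42375632 0.10305156]
base [0.7264578  0.09897662]
```

Call:
apply_moves --moves '[-0.5,0.5,-0.6,1.3,1,-0.45,0.45,-0.8,0,1,0,0,-0.8,0,1,0,0,-0.8,0,1,0,0,-0.5,0,1,0,0,0,0,1]'

```text
time_s: 7.0
ee_pos: [0.4724, 0.0086, 0.1237]
eef_rot: [-0.001, 0.687, 0.726, 0.012]
force: [-0.4, -0.2, -1.4]
grip_width: 0.0339
```

Call:
apply_moves --moves '[0,-0.25,-0.4,0,1,0,0,-0.1,0,1,0,0,0,0,1]'

```text
time_s: 7.38
ee_pos: [0.4745, 0.0003, 0.1099]
eef_rot: [0.001, 0.687, 0.726, 0.013]
force: [-0.1, -0.6, -2.0]
grip_width: 0.0345
```

Call:
apply_moves --moves '[0,0,-0.12,0,1,0,0,0,0,1]'

```text
time_s: 7.62
ee_pos: [0.4751, 0.0001, 0.1068]
eef_rot: [0.002, 0.687, 0.726, 0.013]
force: [0.3, 0.0, -2.1]
grip_width: 0.034
```

Call:
apply_moves --moves '[0,0,-0.06,0,1,0,0,0,0,1]'

```text
time_s: 7.88
ee_pos: [0.4754, 0.0001, 0.1052]
eef_rot: [0.002, 0.687, 0.726, 0.014]
force: [-0.0, -0.1, -1.0]
grip_width: 0.034
```

Call:
apply_moves --moves '[0,0,-0.06,0,1,0,0,0,0,1]'

```text
time_s: 8.12
ee_pos: [0.4754, 0.0001, 0.1033]
eef_rot: [0.002, 0.687, 0.726, 0.014]
force: [-0.3, -0.2, -1.9]
grip_width: 0.0341
```

Call:
apply_moves --moves '[0,0,-0.06,0,1,0,0,0,0,1]'

```text
time_s: 8.38
ee_pos: [0.4761, -0.0, 0.1027]
eef_rot: [0.002, 0.687, 0.726, 0.014]
force: [-0.3, -0.3, -1.2]
grip_width: 0.034
```

Call:
apply_moves --moves '[0,0,-0.08,0,1,0,0,0,0,1]'

```text
time_s: 8.62
ee_pos: [0.4769, -0.0002, 0.1028]
eef_rot: [0.002, 0.687, 0.726, 0.014]
force: [-0.9, -0.7, -1.9]
grip_width: 0.0344
```

Call:
apply_moves --moves '[0,0,-0.08,0,1,0,0,0,0,1]'

```text
time_s: 8.88
ee_pos: [0.4774, -0.0003, 0.1026]
eef_rot: [0.002, 0.687, 0.727, 0.014]
force: [-0.1, 0.4, -2.2]
grip_width: 0.034
```

```bash
python3 - <<'E'
from h import *
s=arm.get_state();print(s['ee_pos'],s['force'],s['ft_torque'],s['effort'])
f=grab('side');o=cv2.resize(cv2.cvtColor(f['img'][110:260,250:410],cv2.COLOR_RGB2BGR),None,fx=3,fy=3,interpolation=2)
g=grab('scene');o2=cv2.resize(cv2.cvtColor(g['img'][220:370,270:430],cv2.COLOR_RGB2BGR),None,fx=3,fy=3,interpolation=2)
cv2.imwrite('pics/p4.png',cv2.resize(np.hstack([o,o2]),None,fx=.83,fy=.83))
E
```

```text
[ 4.77398791e-01 -2.82538079e-04  1.02604176e-01] [-0.09842283  0.36044822 -2.24250054] [0.06732191 0.00242254 0.03701142] [-3.25437204e-02 -2.89291906e+01 -2.69912946e+01  5.65324060e-02
 -2.60982814e-02  3.48572548e-04]
```

View pics/p4.png

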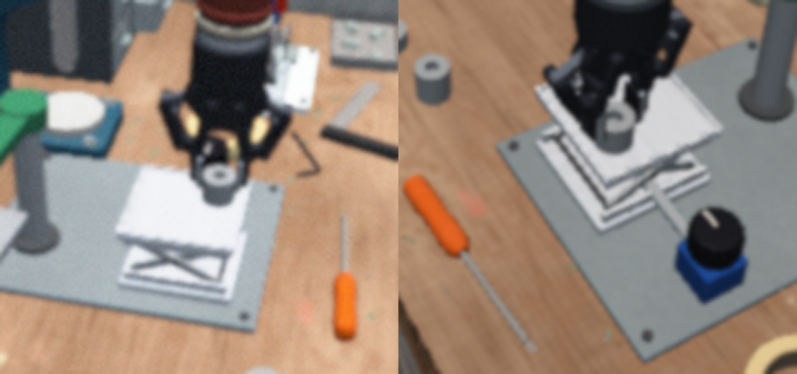

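```bash
python3 - <<'E'
from h import *
f=grab('side'); g=grab('scene')
for z in(.08,.0865,.092): print(z,proj(f,[[.477,.016,z],[.477,-.002,z+.03]]).round(1).tolist(),proj(g,[[.467,-.017,z],[.477,-.002,z+.03]]).round(1).tolist())
print('seen side bottom',337.5,190.3,'top centre',250+220/2.49,110+176/2.49)
print('seen scene bottom',270+(614-399)/2.49,220+150/2.49,'top',270+(618-399)/2.49,220+112/2.49)
E
```

```text
0.08 [[336.2, 194.9], [337.9, 181.6]] [[354.8, 284.6], [355.6, 268.6]]
0.0865 [[336.3, 192.9], [338.0, 179.5]] [[355.0, 282.6], [355.8, 266.5]]
0.092 [[336.4, 191.2], [338.1, 177.8]] [[355.1, 280.9], [356.0, 264.8]]
seen side bottom 337.5 190.3 top centre 338.35341365461846 180.68273092369478
seen scene bottom 356.3453815261044 280.2409638554217 top 357.95180722891564 264.97991967871485
```

Call:
apply_moves --moves '[-0.1,0,-0.15,0,1,0,0,0,0,1]'

```text
time_s: 9.32
ee_pos: [0.4785, -0.0005, 0.1031]
eef_rot: [0.005, 0.687, 0.726, 0.016]
force: [-0.3, -0.4, -2.0]
grip_width: 0.0342
```

```bash
python3 - <<'E'
from h import *
s=arm.get_state();print(s['qpos'].round(3),s['qd'].round(4),s['ee_pos'],s['force'],s['grip_width'])
E
```

```text
[-0.161  0.042  2.073  0.025  1.001 -0.23 ] [-0.0005 -0.0084 -0.0181  0.0051  0.0133 -0.0005] [ 0.47846189 -0.00051439  0.10305165] [-0.30842574 -0.44237963 -1.96589195] 0.03420251450498133
```

Call:
apply_moves --moves '[0,0,0,0,0.4,0,0,0,0,0.4]'

```text
time_s: 9.57
ee_pos: [0.4785, -0.0006, 0.1026]
eef_rot: [0.005, 0.687, 0.726, 0.016]
force: [-0.7, -0.2, 4.2]
grip_width: 0.0342
```

Call:
apply_moves --moves '[0,0,0,0,0.0,0,0,0,0,-0.1,0,0,0,0,-0.2,0,0,0,0,-0.2]'

```text
time_s: 10.07
ee_pos: [0.4772, -0.0004, 0.1008]
eef_rot: [0.004, 0.687, 0.726, 0.015]
force: [0.4, -0.2, -1.0]
grip_width: 0.0511
```

Call:
apply_moves --moves '[0,0,0.5,0,-0.2,0,0,1,0,-0.2,0,0,1,0,-0.2,0,0,1,0,-0.2,0,0,1,0,-0.2]'

```text
time_s: 10.7
ee_pos: [0.475, 0.0001, 0.241]
eef_rot: [0.002, 0.687, 0.726, 0.014]
force: [1.8, -0.3, -0.5]
grip_width: 0.0512
```

```bash
python3 - <<'E'
from h import *
f=grab('wrist'); a=cv2.resize(f['img'],(400,250))
g=grab('scene');b=cv2.resize(g['img'][170:370,220:420],(250,250),interpolation=2)
cv2.imwrite('pics/p5.png',cv2.cvtColor(np.hstack([a,b]),cv2.COLOR_RGB2BGR))
print(arm.get_state()['ee_pos'],proj(f,[[.477,-.002,.118]]),proj(g,[[.468,.386,.03],[.402,.361,.03]]))
E
```

```text
[ 4.78035987e-01 -4.12801437e-04  2.44561281e-01] [[310.15151823 192.78447294]] [[275.09678473 198.50151252]
 [256.98973737 211.09248837]]
```

View pics/p5.png

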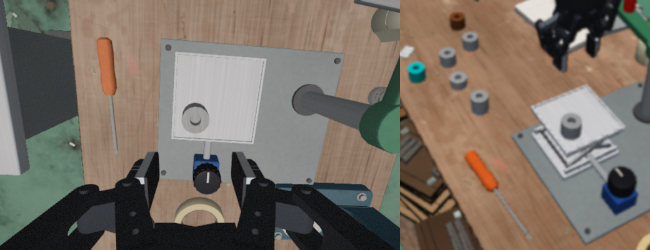

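The first spacer stands where planned, at wrist pixel (312,190). Next is A.

Call:
apply_moves --moves '[0,1,0,0,-0.2,0,1,0,0,-0.2,0,1,0,0,-0.2,0,1,0,0,-0.2,0,1,0,0,-0.2,0,1,0,0,-0.2,0,1,0,0,-0.2,0,1,0,0,-0.2]'

```text
time_s: 11.8
ee_pos: [0.4754, 0.2444, 0.2431]
eef_rot: [0.006, 0.689, 0.725, 0.016]
force: [-0.6, 0.5, 0.2]
grip_width: 0.051
```

Call:
apply_moves --moves '[0,1,-0.7,0,-0.2,0,1,-0.7,0,-0.2,0,1,-0.7,0,-0.2,0,1,-0.7,0,-0.2,0,0.4,-0.7,0,-0.2,0,0,-0.5,0,-0.2,0,0,0,0,-0.2]'

```text
time_s: 12.68
ee_pos: [0.4725, 0.381, 0.1169]
eef_rot: [0.006, 0.688, 0.726, 0.014]
force: [-0.2, -1.0, 0.3]
grip_width: 0.0512
```

```bash
cat > spots.py <<'E'
from h import *
s=arm.get_state();print(s['ee_pos'],s['eef_rot'].round(3))
f=grab('wrist'); h=cv2.cvtColor(f['img'],cv2.COLOR_RGB2HSV)
m=((h[...,1]<35)&(h[...,2]>95)).astype(np.uint8); m[250:]=0
m=cv2.morphologyEx(m,cv2.MORPH_OPEN,np.ones((5,5)))
for c in cv2.findContours(m,0,1)[0]:
    a=cv2.contourArea(c)
    if a>400:
        (u,v),r=cv2.minEnclosingCircle(c)
        if r<45: print(round(u),round(v),round(r,1),a,onz(f,u,v,.03)[:2].round(4))
E
python3 spots.py
```

```text
[0.47248643 0.38097688 0.11693351] [0.006 0.688 0.726 0.014]
206 224 25.9 1834.0 [0.4015 0.3613]
302 194 26.0 1932.5 [0.4682 0.3868]
114 107 30.2 1925.5 [0.346  0.4386]
```

Call:
apply_moves --moves '[-0.15,0.2,-0.9,0,-0.2,0,0,-0.9,0,-0.2,0,0,-0.8,0,-0.2,0,0,-0.5,0,-0.2,0,0,0,0,-0.2]'

```text
time_s: 13.35
ee_pos: [0.4745, 0.3873, 0.0303]
eef_rot: [0.008, 0.689, 0.724, 0.021]
force: [-0.1, -0.2, -1.0]
grip_width: 0.0512
```

Call:
apply_moves --moves '[-0.22,0,0,0,-0.2,0,0,-0.3,0,-0.2,0,0,-0.25,0,-0.2,0,0,0,0,-0.2]'

```text
time_s: 13.85
ee_pos: [0.4697, 0.3885, 0.0162]
eef_rot: [0.009, 0.689, 0.724, 0.024]
force: [-0.5, 0.1, 0.2]
grip_width: 0.0512
```

Call:
apply_moves --moves '[0,0,-0.1,0,1,0,0,0,0,1,0,0,0,0,1,0,0,0,0,1,0,0,0.9,0,1,0,0,1,0,1,0,0,1,0,1,0,0,1,0,1]'

```text
time_s: 14.85
ee_pos: [0.4655, 0.3857, 0.127]
eef_rot: [0.008, 0.689, 0.724, 0.018]
force: [-0.1, -0.5, -0.9]
grip_width: 0.0345
```

```bash
python3 - <<'E'
from h import *
from scipy.spatial.transform import Rotation as R
s=arm.get_state();print(s['ee_pos'],R.from_quat(np.roll(s['eef_rot'],-1)).as_matrix().round(3),s['grip_width'])
E
```

```text
[0.46546626 0.38573036 0.12699682] [[-0.049  0.998  0.037]
 [ 0.999  0.049  0.016]
 [ 0.014  0.037 -0.999]] 0.034496607583255484
```

Call:
apply_moves --moves '[0,-0.5,1,0,1,0.2,-1,1,0,1,0.2,-1,0.5,0,1,0.2,-1,0,0,1,0.2,-1,0,0,1,0.2,-1,0,0,1,0.2,-1,0,0,1,0.2,-1,0,0,1]'

```text
time_s: 15.85
ee_pos: [0.5077, 0.1562, 0.2035]
eef_rot: [0.009, 0.688, 0.726, 0.021]
force: [1.3, -0.4, -1.2]
grip_width: 0.0342
```

Call:
apply_moves --moves '[0.2,-1,0,0,1,0.2,-1,0,0,1,0.2,-1,0,0,1,0.2,-1,-0.1,0,1,0.1,-0.9,-0.4,0,1,0,0,-0.4,0,1,0,0,0,0,1]'

```text
time_s: 16.73
ee_pos: [0.5329, 0.0026, 0.171]
eef_rot: [0.007, 0.689, 0.724, 0.019]
force: [-0.2, 0.0, -1.6]
grip_width: 0.0342
```

Call:
apply_moves --moves '[0.3,-0.1,-0.7,0,1,0,0,-0.7,0,1,0,0,-0.4,0,1,0,0,0,0,1]'

```text
time_s: 17.23
ee_pos: [0.5427, 0.0033, 0.1167]
eef_rot: [0.007, 0.687, 0.726, 0.021]
force: [0.1, 0.2, -1.7]
grip_width: 0.0344
```

Call:
apply_moves --moves '[0,-0.1,-0.3,0,1,0,0,-0.15,0,1,0,0,-0.1,0,1,0,0,0,0,1]'

```text
time_s: 17.73
ee_pos: [0.5447, 0.0003, 0.1017]
eef_rot: [0.009, 0.687, 0.726, 0.022]
force: [0.1, 0.6, -0.1]
grip_width: 0.0345
```

Call:
apply_moves --moves '[0,0,-0.08,0,1,0,0,0,0,1]'

```text
time_s: 17.98
ee_pos: [0.5455, 0.0, 0.102]
eef_rot: [0.01, 0.687, 0.726, 0.022]
force: [0.3, -0.0, -1.7]
grip_width: 0.0345
```

Call:
apply_moves --moves '[0,0,0,0,0.1,0,0,0,0,0,0,0,0,0,-0.15,0,0,0,0,-0.15,0,0,0.5,0,-0.15,0,0,1,0,-0.15,0,0,1,0,-0.15,0,0,1,0,-0.15]'

```text
time_s: 18.98
ee_pos: [0.5437, 0.0003, 0.2096]
eef_rot: [0.008, 0.687, 0.726, 0.021]
force: [0.3, -0.7, -0.0]
grip_width: 0.0493
```

```bash
cat > plat.py <<'E'
from h import *
s=arm.get_state();print(s['ee_pos'],s['eef_rot'].round(3))
f=grab('scene',(sys.argv[1] if len(sys.argv)>1 else None))
print('scene pred',proj(f,[[.477,-.002,.117],[.5455,-.002,.117],[.509,.052,.117],[.402,.361,.03]]).round(1).tolist())
E
python3 plat.py s6.png; python3 - <<'E'
import cv2
a=cv2.imread('pics/s6.png')[170:370,220:440];cv2.imwrite('pics/s6c.png',cv2.resize(a,None,fx=2.5,fy=2.5,interpolation=2))
E
```

```text
[5.43673408e-01 3.09244694e-04 2.09594606e-01] [0.008 0.687 0.726 0.021]
scene pred [[355.8, 266.4], [382.3, 254.6], [354.4, 245.1], [257.0, 211.1]]
```

View pics/s6c.png

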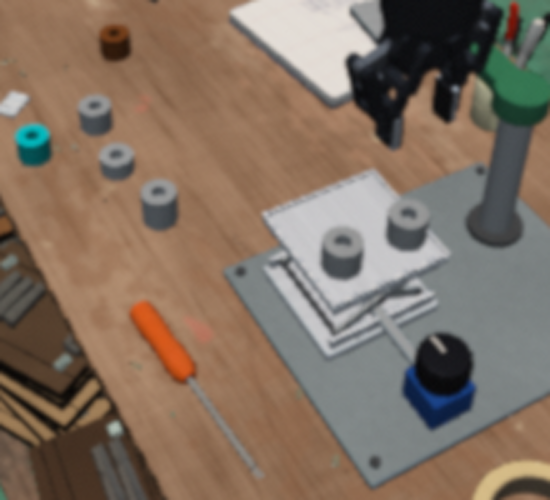

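Both spacers stand upright, at image pixels (342,238) and (408,208). B is next; its other neighbours leave room for the jaws along x.

Call:
apply_moves --moves '[0,0.8,0.2,0,-0.2,-0.4,1,0,0,-0.2,-0.4,1,0,0,-0.2,-0.4,1,0,0,-0.2,-0.4,1,0,0,-0.2,-0.4,1,0,0,-0.2,-0.4,1,0,0,-0.2,-0.4,1,0,0,-0.2]'

```text
time_s: 20.02
ee_pos: [0.465, 0.2388, 0.2325]
eef_rot: [0.018, 0.689, 0.724, 0.031]
force: [-0.5, -0.2, -1.4]
grip_width: 0.0514
```

Call:
apply_moves --moves '[-0.4,1,0,0,-0.2,-0.4,1,-0.7,0,-0.2,-0.4,1,-0.8,0,-0.2,-0.4,1,-0.8,0,-0.2,-0.2,0,-0.8,0,-0.2,0,0,0,0,-0.2]'

```text
time_s: 20.78
ee_pos: [0.4103, 0.3665, 0.1441]
eef_rot: [0.02, 0.687, 0.725, 0.036]
force: [0.2, -0.6, 0.9]
grip_width: 0.0513
```

```bash
python3 spots.py
```

```text
[0.4103132  0.36650843 0.14407277] [0.02  0.687 0.725 0.036]
288 200 23.1 1548.0 [0.4012 0.3609]
202 93 27.7 1587.5 [0.3383 0.4374]
```

Call:
apply_moves --moves '[1,0,0,0,-0.2,1,0,0,0,-0.2,1,0,0,0,-0.2,1,0,0,0,-0.2]'

```text
time_s: 21.32
ee_pos: [0.5391, 0.3684, 0.155]
eef_rot: [0.022, 0.687, 0.725, 0.044]
force: [0.1, 0.3, 0.5]
grip_width: 0.0515
```

Call:
apply_moves --moves '[-0.4,0,0,0,-0.2,-0.4,0,0,0,-0.2,-0.4,0,0,0,-0.2,-0.4,0,0,0,-0.2,-0.4,0,0,0,-0.2,-0.4,0,0,0,-0.2,-0.4,0,0,0,-0.2,-0.4,0,0,0,-0.2]'

```text
time_s: 22.32
ee_pos: [0.4399, 0.3682, 0.1603]
eef_rot: [0.023, 0.688, 0.724, 0.048]
force: [0.4, -0.7, -0.3]
grip_width: 0.0509
```

Call:
apply_moves --moves '[0,0,0.4,10.6,-0.2,0,0,0.4,10.6,-0.2,0,0,0,10.6,-0.2,0,0,0,10.6,-0.2,0,0,0,10.6,-0.2,0,0,0,10.6,-0.2,0,0,0,10.6,-0.2,0,0,0,10.6,-0.2]'

```text
time_s: 23.32
ee_pos: [0.4344, 0.3683, 0.1844]
eef_rot: [-0.015, 0.008, 0.999, 0.05]
force: [-0.8, 0.2, 0.4]
grip_width: 0.051
```

```bash
cat > tilt.py <<'E'
from h import *
from scipy.spatial.transform import Rotation as R
s=arm.get_state();M=R.from_quat(np.roll(s['eef_rot'],-1)).as_matrix();print(s['ee_pos'],'toolz',M[:,2].round(3),'jaw',M[:,1].round(3),'q',s['qpos'].round(3),s['qd'].round(3))
E
python3 tilt.py
```

```text
[0.43443081 0.36828069 0.18435558] toolz [-0.03   0.1   -0.995] jaw [0.018 0.995 0.1  ] q [ 0.525  0.121  1.818  0.11   1.179 -1.07 ] [-0.024  0.087 -0.093  0.05   0.161 -1.52 ]
```

Call:
apply_moves --moves '[0,0,0,10.6,-0.2,0,0,0,10.6,-0.2,0,0,0,10.6,-0.2,0,0,0,10.6,-0.2,0,0,0,10.6,-0.2,0,0,0,10.6,-0.2,0,0,0,10.6,-0.2,0,0,0,0,-0.2]'

```text
time_s: 24.32
ee_pos: [0.4316, 0.3681, 0.1836]
eef_rot: [-0.043, -0.602, 0.797, 0.03]
force: [-0.2, -0.4, 0.3]
grip_width: 0.0513
```

```bash
python3 tilt.py
```

```text
[0.43162686 0.36814532 0.18358999] toolz [-0.105 -0.004 -0.994] jaw [-0.957  0.273  0.1  ] q [ 0.555  0.195  1.735  0.053  1.303 -2.327] [-0.001 -0.005  0.008 -0.001  0.001  0.002]
```

Call:
apply_moves --moves '[0,0,0,0,-0.2,0,0,0,0,-0.2,0,0,0,0,-0.2,0,0,0,0,-0.2,0,0,0,0,-0.2,0,0,0,0,-0.2,0,0,0,0,-0.2,0,0,0,0,-0.2]'

```text
time_s: 25.32
ee_pos: [0.4313, 0.3678, 0.1836]
eef_rot: [-0.043, -0.599, 0.799, 0.03]
force: [-0.6, 0.0, -0.3]
grip_width: 0.0514
```

```bash
python3 tilt.py
```

```text
[0.43132111 0.36775752 0.18355072] toolz [-0.105 -0.004 -0.995] jaw [-0.955  0.28   0.099] q [ 0.554  0.194  1.737  0.054  1.302 -2.321] [-0.001 -0.     0.002  0.     0.    -0.   ]
```

Call:
apply_moves --moves '[1,0,0,0,-0.2,1,0,0,0,-0.2,1,0,0,0,-0.2,1,0,0,0,-0.2,-1,0,0,0,-0.2,-1,0,0,0,-0.2,-1,0,0,0,-0.2,-1,0,0,0,-0.2]'

```text
time_s: 26.32
ee_pos: [0.434, 0.3672, 0.1811]
eef_rot: [-0.044, -0.598, 0.8, 0.03]
force: [-0.4, -0.2, 0.6]
grip_width: 0.0509
```

```bash
python3 tilt.py
```

```text
[0.43403044 0.36719438 0.18107039] toolz [-0.106 -0.004 -0.994] jaw [-0.954  0.282  0.101] q [ 0.551  0.201  1.733  0.054  1.3   -2.322] [ 0.206 -0.399  0.476  0.024 -0.094  0.198]
```

Call:
apply_moves --moves '[1,0,0,0,-0.2,1,0,0,0,-0.2,1,0,0,0,-0.2,1,0,0,0,-0.2]'

```text
time_s: 26.82
ee_pos: [0.55, 0.3669, 0.1792]
eef_rot: [-0.047, -0.6, 0.798, 0.031]
force: [1.1, 0.6, 0.1]
grip_width: 0.0515
```

```bash
python3 tilt.py
```

```text
[0.54998095 0.36694509 0.17917881] toolz [-0.112 -0.007 -0.994] jaw [-0.955  0.278  0.106] q [ 0.462  0.399  1.488  0.045  1.36  -2.41 ] [-0.163  0.419 -0.551 -0.018  0.142 -0.154]
```

Call:
apply_moves --moves '[0,0,1,0,-0.2,0,0,1,0,-0.2,0,0,1,0,-0.2,0,0,1,0,-0.2,0,0,0,0,-0.2,0,0,0,0,-0.2]'

```text
time_s: 27.58
ee_pos: [0.5511, 0.3654, 0.298]
eef_rot: [-0.05, -0.599, 0.799, 0.031]
force: [0.8, 0.1, -0.4]
grip_width: 0.0511
```

```bash
python3 tilt.py
```

```text
[0.55113941 0.36539833 0.29801722] toolz [-0.117 -0.01  -0.993] jaw [-0.954  0.28   0.11 ] q [ 0.459  0.319  1.368  0.043  1.564 -2.401] [-0.001 -0.008 -0.015  0.001 -0.001  0.   ]
```

Call:
apply_moves --moves '[0,0,-1,0,-0.2,0,0,-1,0,-0.2,0,0,-1,0,-0.2,0,0,-1,0,-0.2,0,0,0,0,-0.2,0,0,0,0,-0.2]'

```text
time_s: 28.32
ee_pos: [0.5459, 0.3629, 0.1648]
eef_rot: [-0.057, -0.599, 0.798, 0.033]
force: [-0.6, 0.7, 0.2]
grip_width: 0.0513
```

```bash
python3 tilt.py
```

```text
[0.54587886 0.36289258 0.16476785] toolz [-0.13  -0.016 -0.991] jaw [-0.952  0.281  0.12 ] q [ 0.46   0.413  1.498  0.044  1.354 -2.41 ] [ 0.     0.016  0.025  0.001  0.    -0.   ]
```

Call:
apply_moves --moves '[0,-1,0,0,-0.2,0,-1,0,0,-0.2,0,-1,0,0,-0.2,0,-1,0,0,-0.2,0,0,0,0,-0.2,0,0,0,0,-0.2]'

```text
time_s: 29.08
ee_pos: [0.5508, 0.2428, 0.1744]
eef_rot: [-0.049, -0.6, 0.798, 0.03]
force: [0.1, -0.3, 0.3]
grip_width: 0.0513
```

```bash
python3 tilt.py
```

```text
[0.55083079 0.24276166 0.17439865] toolz [-0.115 -0.01  -0.993] jaw [-0.954  0.279  0.107] q [ 0.287  0.291  1.637  0.023  1.326 -2.579] [-0.006 -0.011 -0.004 -0.004  0.002  0.001]
```

Call:
apply_moves --moves '[0,0,0,-10.6,-0.2,0,0,0,-10.6,-0.2,0,0,0,-10.6,-0.2,0,0,0,-10.6,-0.2,0,0,0,-10.6,-0.2,0,0,0,-10.6,-0.2,0,0,0,-10.6,-0.2,0,0,0,-10.6,-0.2]'

```text
time_s: 30.08
ee_pos: [0.5534, 0.2538, 0.1797]
eef_rot: [-0.011, 0.106, 0.993, 0.056]
force: [0.4, -0.1, 0.0]
grip_width: 0.0512
```

```bash
python3 tilt.py
```

```text
[0.55341183 0.25384788 0.17974602] toolz [-0.009  0.113 -0.994] jaw [0.212 0.971 0.109] q [ 0.258  0.21   1.726  0.121  1.188 -1.144] [ 2.300e-02 -1.010e-01  1.120e-01  1.000e-03 -1.900e-01  1.492e+00]
```

Call:
apply_moves --moves '[0,0,0,-10.6,-0.2,0,0,0,-10.6,-0.2,0,0,0,-10.6,-0.2,0,0,0,-10.6,-0.2,0,0,0,-10.6,-0.2,0,0,0,-10.6,-0.2,0,0,0,-10.6,-0.2,0,0,0,-5,-0.2]'

```text
time_s: 31.08
ee_pos: [0.5544, 0.2652, 0.1852]
eef_rot: [0.03, 0.721, 0.69, 0.053]
force: [-1.0, -0.1, -0.4]
grip_width: 0.0513
```

```bash
python3 tilt.py
```

```text
[0.55436749 0.26520683 0.18520643] toolz [ 0.119  0.03  -0.992] jaw [ 0.992 -0.046  0.118] q [ 0.338  0.164  1.77  -0.013  1.085  0.387] [ 0.06   0.011 -0.021 -0.101  0.01   0.814]
```

Call:
apply_moves --moves '[0,-1,0,0,-0.2,0,-1,0,0,-0.2,0,-1,0,0,-0.2,0,-1,0,0,-0.2,0,0,0,0,-0.2,0,0,0,0,-0.2]'

```text
time_s: 31.82
ee_pos: [0.5561, 0.1512, 0.1895]
eef_rot: [0.031, 0.718, 0.693, 0.058]
force: [-0.4, -0.3, 0.0]
grip_width: 0.0511
```

```bash
python3 tilt.py
```

```text
[0.5561285  0.15123002 0.18954656] toolz [ 0.125  0.036 -0.991] jaw [ 0.992 -0.036  0.124] q [0.134 0.072 1.863 0.022 1.077 0.159] [ 0.001 -0.001 -0.004 -0.002  0.001 -0.   ]
```

Call:
apply_moves --moves '[-0.5,0.5,0,0,-0.2,-0.5,0.5,0,0,-0.2,-0.5,0.5,0,0,-0.2,-0.5,0.5,0,0,-0.2,-0.5,0.5,0,0,-0.2,-0.5,0.5,0,0,-0.2,-0.5,0.5,0,0,-0.2,-0.5,0.5,0,0,-0.2]'

```text
time_s: 32.83
ee_pos: [0.4238, 0.2872, 0.1895]
eef_rot: [0.027, 0.714, 0.697, 0.058]
force: [-0.2, 0.6, -0.1]
grip_width: 0.0513
```

```bash
python3 tilt.py
```

```text
[0.42375186 0.28720608 0.18954002] toolz [ 0.121  0.043 -0.992] jaw [ 0.992 -0.026  0.12 ] q [ 0.468 -0.066  2.002 -0.018  1.078  0.499] [ 0.379 -0.085  0.079 -0.044  0.011  0.379]
```

Call:
apply_moves --moves '[-0.15,0.6,-0.4,0,-0.3,-0.15,0.6,-0.4,0,-0.3,-0.15,0.6,-0.4,0,-0.3,-0.15,0.4,-0.4,0,-0.3,0,0,0,0,-0.3]'

```text
time_s: 33.45
ee_pos: [0.3963, 0.3624, 0.1404]
eef_rot: [0.025, 0.71, 0.702, 0.059]
force: [-0.5, 0.3, -0.1]
grip_width: 0.0554
```

```bash
python3 tilt.py; python3 spots.py
```

```text
[0.39632333 0.36236436 0.1404188 ] toolz [ 0.119  0.047 -0.992] jaw [ 0.993 -0.014  0.118] q [ 0.628  0.056  1.981 -0.038  0.981  0.659] [ 0.01  -0.013 -0.011 -0.007 -0.     0.006]
[0.39632333 0.36236436 0.1404188 ] [0.025 0.71  0.702 0.059]
300 200 23.4 1582.5 [0.4011 0.3612]
206 99 27.8 1618.0 [0.3367 0.4369]
```

Call:
apply_moves --moves '[0.1,0,-0.8,0,-0.3,0.1,0,-0.8,0,-0.3,0,0,-0.8,0,-0.3,0,0,-0.8,0,-0.3,0,0,0,0,-0.3]'

```text
time_s: 34.12
ee_pos: [0.4066, 0.3623, 0.0474]
eef_rot: [0.027, 0.711, 0.7, 0.063]
force: [-0.2, 0.6, 0.3]
grip_width: 0.0554
```

Call:
apply_moves --moves '[-0.15,0,-0.3,0,-0.3,-0.1,0,-0.6,0,-0.3,0,0,-0.2,0,-0.3,0,0,0,0,-0.3]'

```text
time_s: 34.62
ee_pos: [0.4019, 0.364, 0.0179]
eef_rot: [0.027, 0.711, 0.7, 0.067]
force: [0.6, -0.2, 0.2]
grip_width: 0.0554
```

```bash
python3 tilt.py
```

```text
[0.40193417 0.36404369 0.01790406] toolz [ 0.134  0.055 -0.989] jaw [ 0.991 -0.019  0.133] q [ 0.625  0.262  2.03  -0.051  0.71   0.678] [ 0.002 -0.01  -0.002  0.     0.004  0.001]
```

Call:
apply_moves --moves '[0,0,0,0,1,0,0,0,0,1,0,0,0,0,1,0,0,0,0,1,0,0,0.02,0,1,0,0,0.02,0,1]' --squeeze 60

```text
time_s: 35.38
ee_pos: [0.4023, 0.3643, 0.0202]
eef_rot: [0.027, 0.711, 0.7, 0.068]
force: [-0.8, 1.5, -1.8]
grip_width: 0.0332
```

```bash
python3 tilt.py
```

```text
[0.40234442 0.3643166  0.02021271] toolz [ 0.135  0.056 -0.989] jaw [ 0.991 -0.019  0.134] q [ 0.625  0.258  2.029 -0.051  0.713  0.677] [-0.002 -0.009  0.001  0.     0.012 -0.002]
```

Call:
apply_moves --moves '[0,0,0.8,0,1,0,0,1,0,1,0,0,1,0,1,0,0,1,0,1,0.3,-0.8,1,0,1,0.35,-1,1,0,1,0.35,-1,0.2,0,1,0.35,-1,0,0,1]'

```text
time_s: 36.38
ee_pos: [0.4407, 0.2471, 0.2048]
eef_rot: [0.028, 0.709, 0.702, 0.066]
force: [0.6, 0.1, -1.3]
grip_width: 0.0335
```

Call:
apply_moves --moves '[0.35,-1,0,0,1,0.35,-1,0,0,1,0.35,-1,0,0,1,0.35,-1,0,0,1,0.35,-1,0,0,1,0.3,-0.9,0,0,1,0,0,0,0,1]'

```text
time_s: 37.25
ee_pos: [0.5026, 0.062, 0.2044]
eef_rot: [0.028, 0.71, 0.701, 0.066]
force: [-0.1, 0.8, -1.4]
grip_width: 0.0337
```

```bash
python3 tilt.py; python3 - <<'E'
from h import *
a=grab('wrist'); f=grab('scene')
cv2.imwrite('pics/p7.png',cv2.cvtColor(np.hstack([cv2.resize(a['img'],(400,250)),cv2.resize(f['img'][140:340,280:520],(300,250),interpolation=2)]),cv2.COLOR_RGB2BGR))
E
```

```text
[0.5026119  0.06203272 0.20435658] toolz [ 0.133  0.053 -0.99 ] jaw [ 0.991 -0.017  0.133] q [-0.052 -0.106  2.01   0.067  1.107 -0.065] [ 0.019 -0.007  0.015  0.025  0.011 -0.001]
```

View pics/p7.png

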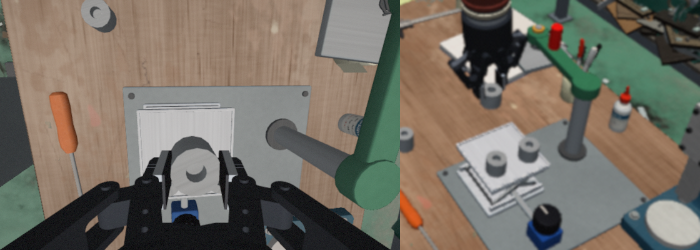

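The spacer is held and both placed spacers still stand. Descending on the third spot.

Call:
apply_moves --moves '[0.2,-0.3,-0.7,0,1,0,0,-0.7,0,1,0,0,-0.7,0,1,0,0,-0.4,0,1,0,0,0,0,1]'

```text
time_s: 37.98
ee_pos: [0.5065, 0.0599, 0.1277]
eef_rot: [0.027, 0.707, 0.704, 0.067]
force: [-0.6, -0.6, -2.6]
grip_width: 0.0332
```

Call:
apply_moves --moves '[0.05,-0.25,-0.3,0,1,0,0,-0.2,0,1,0,0,-0.08,0,1,0,0,0,0,1]'

```text
time_s: 38.48
ee_pos: [0.5099, 0.052, 0.1114]
eef_rot: [0.028, 0.707, 0.704, 0.069]
force: [-0.4, 0.1, -2.0]
grip_width: 0.0333
```

Call:
apply_moves --moves '[0,0,-0.1,0,1,0,0,0,0,1]'

```text
time_s: 38.72
ee_pos: [0.5103, 0.052, 0.1087]
eef_rot: [0.029, 0.707, 0.704, 0.069]
force: [0.2, 0.2, -3.2]
grip_width: 0.0331
```

Call:
apply_moves --moves '[0,0,-0.1,0,1,0,0,0,0,1]'

```text
time_s: 38.98
ee_pos: [0.5114, 0.052, 0.107]
eef_rot: [0.029, 0.707, 0.704, 0.07]
force: [0.2, 0.1, -2.0]
grip_width: 0.0331
```

Call:
apply_moves --moves '[0,0,-0.1,0,1,0,0,0,0,1]'

```text
time_s: 39.22
ee_pos: [0.5124, 0.052, 0.1073]
eef_rot: [0.029, 0.706, 0.704, 0.07]
force: [-0.1, -0.1, -1.2]
grip_width: 0.0331
```

Call:
apply_moves --moves '[0,0,0,0,0.1,0,0,0,0,0,0,0,0,0,-0.15,0,0,0,0,-0.3,0,0,0,0,-0.3,0,0,0.5,0,-0.3,0,0,1,0,-0.3,0,0,1,0,-0.3]'

```text
time_s: 40.22
ee_pos: [0.5104, 0.0522, 0.1825]
eef_rot: [0.028, 0.707, 0.704, 0.068]
force: [0.3, 0.7, 0.3]
grip_width: 0.0558
```

Call:
apply_moves --moves '[0,0,1,0,-1,0,0,1,0,-1,0.5,1,0.6,0,-1,0,0,0,0,-1]'

```text
time_s: 40.72
ee_pos: [0.5285, 0.0823, 0.2723]
eef_rot: [0.033, 0.706, 0.703, 0.073]
force: [0.4, -0.6, 0.0]
grip_width: 0.0851
```

```bash
python3 tilt.py; python3 - <<'E'
from h import *
a=grab('wrist'); f=grab('scene')
cv2.imwrite('pics/p8.png',cv2.cvtColor(np.hstack([cv2.resize(a['img'],(480,300)),cv2.resize(f['img'][170:340,330:500],(300,300),interpolation=2)]),cv2.COLOR_RGB2BGR))
print(proj(f,[[.5105,.05,.117],[.69,.125,.238]]))
E
```

```text
[0.52854155 0.08230512 0.27227493] toolz [ 0.149  0.056 -0.987] jaw [ 0.989 -0.009  0.149] q [-0.01  -0.113  1.888  0.062  1.218 -0.023] [-0.033 -0.022  0.038 -0.032  0.024 -0.001]
[[355.46580486 245.37897826]
 [405.38367479 160.73949605]]
```

View pics/p8.png

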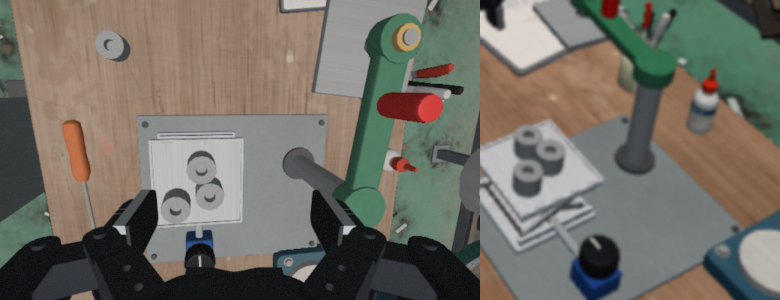

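```bash
python3 - <<'E'
from h import *
f=grab('wrist')
for u,v in [(201,166),(209,193),(176,205)]: print(onz(f,u*4/3,v*4/3,.117)[:2]-[.508,.022])
print('tall/short',onz(f,110*4/3,45*4/3,.03))
print('handle top',onz(f,440*4/3,108*4/3,.238),'handle base',onz(f,388*4/3,105*4/3,.188))
print('hinge top',onz(f,362*4/3,205*4/3,.188),'knob',onz(f,200*4/3,260*4/3,.078))
C=[(150,140),(241,141),(242,226),(150,226)]
print([onz(f,u*4/3,v*4/3,.0885)[:2].round(3) for u,v in C])
s=grab('scene')
for u,v in [(528,133),(550,148),(527,174)]: print('scene',onz(s,330+(u-480)*170/300,170+v*170/300,.1175)[:2]-[.508,.022])
E
```

```text
[0.00144066 0.03052262]
[ 0.00983921 -0.00441206]
[-0.0304782  -0.01716189]
tall/short [0.39694393 0.19951645 0.03      ]
handle top [0.69301504 0.12627564 0.238     ] handle base [0.68832056 0.12544929 0.188     ]
hinge top [0.67258593 0.02321215 0.188     ] knob [ 0.5028979  -0.10273461  0.078     ]
[array([0.448, 0.081]), array([0.563, 0.075]), array([ 0.564, -0.047]), array([ 0.439, -0.036])]
scene [0.00555329 0.02573744]
scene [ 0.01469651 -0.00907983]
scene [-0.03322887 -0.03032388]
```

```bash
python3 - <<'E'
from h import *
s=grab('scene');d=grab('side');w=grab('wrist')
def tri(*obs):
    A=np.zeros((3,3));b=np.zeros(3)
    for f,u,v in obs:
        c,r=ray(f,u,v);r/=np.linalg.norm(r);P=np.eye(3)-np.outer(r,r);A+=P;b+=P@c
    return np.linalg.solve(A,b)
print('pot/pen', tri((s,424,178),(d,190,188)),tri((s,438,180),(d,190,188)))
for z in(.1,.15,.2): print(z,onz(w,452*4/3,70*4/3,z),onz(w,405*4/3,165*4/3,z), onz(s,424,178,z),onz(d,190,188,z))
E
```

```text
pot/pen [0.79878678 0.15256085 0.14067597] [0.81964202 0.13140394 0.13088268]
0.1 [0.84116143 0.1620055  0.1       ] [0.79186261 0.03387709 0.1       ] [0.82596327 0.18636366 0.1       ] [0.84307479 0.09484286 0.1       ]
0.15 [0.78768317 0.15896383 0.15      ] [0.7462611  0.05130719 0.15      ] [0.77424586 0.13756915 0.15      ] [0.80465702 0.15438759 0.15      ]
0.2 [0.73420492 0.15592216 0.2       ] [0.70065959 0.0687373  0.2       ] [0.72252845 0.08877465 0.2       ] [0.76623925 0.21393231 0.2       ]
```

The second spacer was nudged to about (+12,-7) mm but still stands. All three are within the ±45 mm limits. The pens near the handle are lower and clear of it, so I'm heading to the handle.

Call:
apply_moves --moves '[0.8,0.24,0,0,-1,0.9,0.24,0,0,-1,0.9,0.24,0,0,-1,0.9,0.24,0,0,-1,0.9,0.24,0,0,-1,0.9,0.24,0,0,-1,0,0,0,0,-1]'

```text
time_s: 41.95
ee_pos: [0.6856, 0.1215, 0.2599]
eef_rot: [0.026, 0.71, 0.701, 0.065]
force: [0.2, -0.1, 0.9]
grip_width: 0.0854
```

```bash
python3 tilt.py; python3 - <<'E'
from h import *
f=grab('wrist','w9.png'); h=cv2.cvtColor(f['img'],cv2.COLOR_RGB2HSV)
m=(((h[...,0]<8)|(h[...,0]>172))&(h[...,1]>150)&(h[...,2]>90)).astype(np.uint8)
for c in cv2.findContours(m,0,1)[0]:
    if cv2.contourArea(c)>300:
        x,y,w,hh=cv2.boundingRect(c);print((x,y,w,hh),cv2.minEnclosingCircle(c))
print(proj(f,[[.691,.126,.238],[.691,.126,.19]]))
E
```

```text
[0.6855999  0.12152918 0.25991935] toolz [ 0.129  0.054 -0.99 ] jaw [ 0.992 -0.016  0.128] q [0.054 0.26  1.513 0.049 1.237 0.053] [-0.006 -0.015  0.036 -0.005  0.025 -0.002]
(288, 190, 48, 59) ((311.5, 218.5), 30.207714080810547)
(410, 133, 34, 16) ((426.5, 139.5), 16.86722755432129)
[[315.5705893  231.49533259]
 [305.401976   207.69871834]]
```

View pics/w9.png

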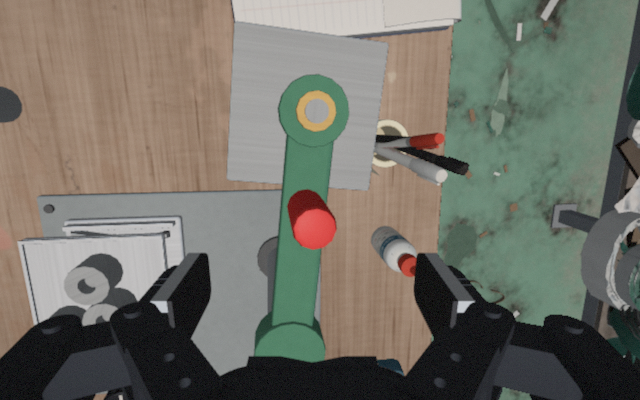

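Handle top at (314,226), so the handle is at about (.690,.128). Descending around it, then a loose close.

Call:
apply_moves --moves '[0.15,0.25,-0.4,0,-1,0,0,-0.5,0,-1,0,0,-0.5,0,-1,0,0,0,0,-1]'

```text
time_s: 42.5
ee_pos: [0.6855, 0.1285, 0.2126]
eef_rot: [0.024, 0.71, 0.701, 0.062]
force: [0.5, 0.1, -0.3]
grip_width: 0.0852
```

Call:
apply_moves --moves '[0.2,0,0,0,0.2,0,0,0,0,0.25,0,0,0,0,0.25,0,0,0,0,0.25]' --squeeze 30

```text
time_s: 43.0
ee_pos: [0.6929, 0.1284, 0.2144]
eef_rot: [0.025, 0.71, 0.701, 0.063]
force: [0.1, -0.8, -0.2]
grip_width: 0.0321
```

Call:
apply_moves --moves '[-0.63,0.03,0,10,0.25,-0.63,-0.1,0,10,0.25,-0.6,-0.2,0,10,0.25,-0.57,-0.3,0,10,0.25]'

```text
time_s: 43.5
ee_pos: [0.622, 0.1129, 0.2169]
eef_rot: [0.004, 0.417, 0.906, 0.073]
force: [1.2, 1.3, -0.3]
grip_width: 0.0318
```

Call:
apply_moves --moves '[-0.5,-0.35,0,10,0.25,-0.43,-0.45,0,10,0.25,-0.33,-0.53,0,10,0.25,-0.23,-0.6,0,10,0.25]'

```text
time_s: 44.0
ee_pos: [0.5755, 0.0566, 0.2184]
eef_rot: [-0.021, 0.069, 0.995, 0.074]
force: [1.0, 1.9, -1.2]
grip_width: 0.032
```

Call:
apply_moves --moves '[-0.12,-0.55,0,8,0.25,-0.05,-0.4,0,5,0.25,0,-0.2,0,0,0.25,0,0,0,0,0.25]'

```text
time_s: 44.5
ee_pos: [0.5695, 0.0219, 0.219]
eef_rot: [-0.03, -0.047, 0.996, 0.072]
force: [0.3, 0.5, 0.7]
grip_width: 0.0327
```

```bash
python3 tilt.py
```

```text
[0.56949018 0.02187241 0.21899963] toolz [-0.066  0.141 -0.988] jaw [-0.089  0.985  0.147] q [-0.155  0.157  1.714  0.133  1.36  -1.853] [ 0.005 -0.002 -0.001  0.01   0.002  0.001]
```

Call:
apply_moves --moves '[0,-0.15,0,0,0.25,0,0,0,0,0.25]'

```text
time_s: 44.75
ee_pos: [0.5693, 0.0188, 0.2191]
eef_rot: [-0.03, -0.046, 0.996, 0.074]
force: [-0.3, 0.9, -0.2]
grip_width: 0.0321
```

Call:
apply_moves --moves '[0,-0.15,0,0,0.25,0,0,0,0,0.25]'

```text
time_s: 45.0
ee_pos: [0.5693, 0.0191, 0.219]
eef_rot: [-0.03, -0.047, 0.995, 0.078]
force: [-0.7, -0.3, 0.1]
grip_width: 0.0319
```

Call:
apply_moves --moves '[0,-0.15,0,0,0.25,0,0,0,0,0.25]'

```text
time_s: 45.25
ee_pos: [0.5693, 0.0192, 0.2189]
eef_rot: [-0.029, -0.047, 0.995, 0.083]
force: [0.6, 0.5, 0.5]
grip_width: 0.0321
```

The arm is at its stop. I'll turn the open gripper half round about the handle, then push lightly on the stop to take the tilt out of the tool.

Call:
apply_moves --moves '[0,0.1,0,0,-1,0,0,0,0,-1,0,0,0,0,-1,0,0,0,-10.6,-1,0,0,0,-10.6,-1,0,0,0,-10.6,-1,0,0,0,-10.6,-1,0,0,0,-10.6,-1]'

```text
time_s: 46.25
ee_pos: [0.5707, 0.0172, 0.2197]
eef_rot: [0.011, 0.41, 0.908, 0.084]
force: [-0.3, 0.2, 0.0]
grip_width: 0.0855
```

```bash
python3 tilt.py; python3 - <<'E'
from h import *
s=grab('side','s10.png'); f=grab('scene','sc10.png')
cv2.imwrite('pics/p10.png',cv2.cvtColor(np.hstack([cv2.resize(s['img'][90:260,210:410],(400,340),interpolation=2),cv2.resize(f['img'][160:330,310:510],(400,340),interpolation=2)]),cv2.COLOR_RGB2BGR))
E
```

```text
[0.57067575 0.01715803 0.21972691] toolz [ 0.089  0.142 -0.986] jaw [0.743 0.65  0.161] q [-0.177  0.06   1.82   0.168  1.203 -0.956] [ 0.035 -0.151  0.159 -0.065 -0.263  1.516]
```

View pics/p10.png

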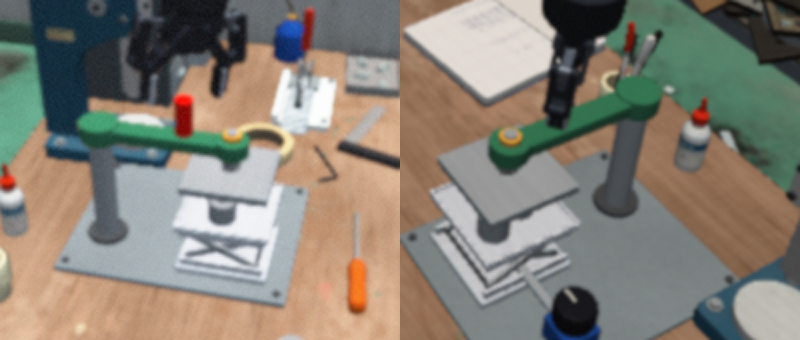

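The arm is in with the foot over the platform and not lifted. Carrying on with the half turn.

Call:
apply_moves --moves '[0,0,0,-10.6,-1,0,0,0,-10.6,-1,0,0,0,-10.6,-1,0,0,0,-10.6,-1,0,0,0,-10.6,-1,0,0,0,-10.6,-1,0,0,0,-10.6,-1,0,0,0,-10.6,-1]'

```text
time_s: 47.35
ee_pos: [0.5714, 0.0143, 0.2209]
eef_rot: [0.067, 0.918, 0.389, 0.051]
force: [-0.8, -0.2, 0.7]
grip_width: 0.0854
```

Call:
apply_moves --moves '[0,0,0,-10.6,-1,0,0,0,-10.6,-1,0,0,0,-10.6,-1,0,0,0,-6,-1,0,0,0,0,0.25,0,0,0,0,0.25,0,0,0,0,0.25]'

```text
time_s: 48.22
ee_pos: [0.5722, 0.0154, 0.2213]
eef_rot: [0.077, 0.994, 0.07, 0.024]
force: [-2.6, 13.0, 3.8]
grip_width: 0.033
```

```bash
python3 tilt.py
```

```text
[0.57221357 0.01544854 0.22131269] toolz [ 0.059 -0.151 -0.987] jaw [ 0.136 -0.978  0.157] q [-0.016  0.087  1.787 -0.161  1.21   1.466] [ 0.022 -0.009 -0.004  0.132  0.027 -0.018]
```

Call:
apply_moves --moves '[0,-0.15,0,0,0.25,0,-0.15,0,0,0.25,0,-0.15,0,0,0.25,0,-0.15,0,0,0.25,0,-0.15,0,0,0.25,0,-0.15,0,0,0.25]'

```text
time_s: 48.98
ee_pos: [0.5722, 0.0161, 0.2206]
eef_rot: [0.047, 0.996, 0.073, 0.029]
force: [1.2, 10.3, 0.0]
grip_width: 0.0322
```

```bash
python3 tilt.py
```

```text
[0.57215213 0.01606346 0.22064155] toolz [ 0.065 -0.09  -0.994] jaw [ 0.142 -0.985  0.098] q [-0.048  0.078  1.794 -0.093  1.201  1.407] [-0.043 -0.011  0.009  0.088 -0.011 -0.078]
```

Works as hoped: the tilt dropped from 0.15 to 0.09 with about 10 N. Continuing.

Call:
apply_moves --moves '[0,-0.15,0,0,0.25,0,-0.15,0,0,0.25,0,-0.15,0,0,0.25,0,-0.15,0,0,0.25,0,-0.15,0,0,0.25,0,-0.15,0,0,0.25]'

```text
time_s: 49.72
ee_pos: [0.5723, 0.0163, 0.2199]
eef_rot: [0.018, 0.996, 0.076, 0.034]
force: [1.0, 11.4, 0.0]
grip_width: 0.0324
```

```bash
python3 tilt.py
```

```text
[0.57234486 0.01627588 0.21986398] toolz [ 0.071 -0.031 -0.997] jaw [ 0.149 -0.988  0.041] q [-0.081  0.072  1.801 -0.027  1.196  1.348] [-0.044 -0.006  0.009  0.089 -0.005 -0.079]
```

Call:
apply_moves --moves '[0,-0.15,0,0,0.25,0,-0.15,0,0,0.25,0,-0.15,0,0,0.25,0,0.08,0,0,-0.5,0,0,0,0,-1,0,0,0,0,-1,0,0,0,0,-1]'

```text
time_s: 50.6
ee_pos: [0.5719, 0.0182, 0.2196]
eef_rot: [0.004, 0.996, 0.078, 0.036]
force: [0.2, -0.7, -0.1]
grip_width: 0.0852
```

```bash
python3 tilt.py; python3 - <<'E'
from h import *
f=grab('scene'); print(onz(f,310+573/2,160+296/2,.078),'knob scene')
E
```

```text
[0.57185731 0.01824199 0.21961381] toolz [ 0.073 -0.003 -0.997] jaw [ 0.155 -0.988  0.014] q [-0.093  0.069  1.804  0.004  1.196  1.32 ] [-0.004 -0.     0.    -0.005  0.001 -0.004]
[ 0.86115013 -0.30975034  0.078     ] knob scene
```

Call:
apply_moves --moves '[0,0,0.9,0,-1,0,0,0.9,0,-1,0,0,0.6,10.6,-0.4,-0.36,-0.7,0,10.6,-0.4,-0.36,-0.7,0,10.6,-0.4,-0.36,-0.7,0,10.6,-0.4,-0.36,-0.7,0,10.6,-0.4,-0.36,-0.7,0,10.6,-0.4]'

```text
time_s: 51.65
ee_pos: [0.5162, -0.09, 0.2942]
eef_rot: [-0.013, 0.8, 0.599, 0.034]
force: [0.6, 0.6, 0.2]
grip_width: 0.0597
```

Call:
apply_moves --moves '[-0.36,-0.7,0,10.6,-0.4,0,0,0,10.6,-0.4,0,0,0,10.6,-0.4,0,0,0,10.6,-0.4,0,0,0,10.6,-0.4,0,0,0,10.6,-0.4,0,0,0,0,-0.4]'

```text
time_s: 52.52
ee_pos: [0.5039, -0.1159, 0.2945]
eef_rot: [-0.028, 0.359, 0.933, 0.021]
force: [-0.5, -0.4, -0.6]
grip_width: 0.0596
```

```bash
python3 tilt.py; python3 - <<'E'
from h import *
f=grab('wrist','w11.png'); print(proj(f,[[.507,-.111,.078]]))
E
```

```text
[ 0.50387458 -0.11587679  0.29450135] toolz [-0.038  0.059 -0.998] jaw [0.67  0.742 0.019] q [-0.386 -0.028  1.761  0.041  1.466 -1.228] [-0.004 -0.003  0.001 -0.003  0.001 -0.003]
[[313.43991358 177.7775767 ]]
```

View pics/w11.png

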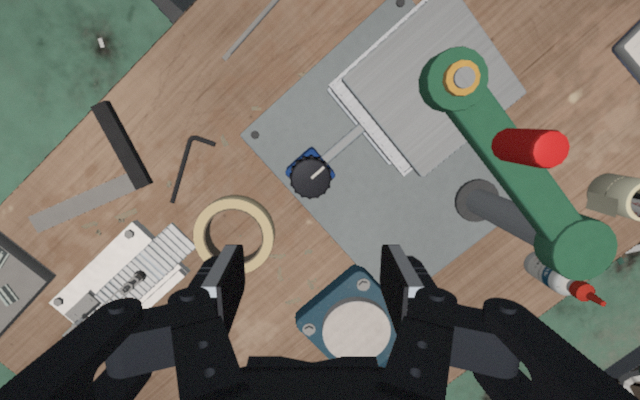

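The knob is at (311,178), as predicted. Descending while winding the wrist back.

Call:
apply_moves --moves '[0.1,0.16,-0.9,10,-0.4,0,0,-0.9,10,-0.4,0,0,-0.9,10,-0.4,0,0,-0.9,10,-0.4,0,0,-0.9,10,-0.4,0,0,-0.9,8,-0.4,0,0,0,0,-0.4]'

```text
time_s: 53.45
ee_pos: [0.507, -0.1121, 0.1299]
eef_rot: [-0.032, -0.143, 0.989, 0.006]
force: [-0.6, -0.5, -0.0]
grip_width: 0.0602
```

```bash
python3 tilt.py
```

```text
[ 0.50701262 -0.11206831  0.1298595 ] toolz [-0.065  0.003 -0.998] jaw [-0.283  0.959  0.022] q [-0.342  0.148  1.899 -0.021  1.157 -2.192] [-0.002 -0.027 -0.042 -0.    -0.005  0.014]
```

Call:
apply_moves --moves '[0.03,0.03,-0.7,0,-0.4,0,0,-0.7,0,-0.4,0,0,-0.6,0,-0.4,0,0,-0.2,0,-0.4,0,0,0,0,-0.4]'

```text
time_s: 54.08
ee_pos: [0.5128, -0.1133, 0.0682]
eef_rot: [-0.027, -0.136, 0.99, 0.004]
force: [-0.3, -0.3, 0.5]
grip_width: 0.06
```

Call:
apply_moves --moves '[-0.2,0.05,-0.3,0,-0.4,0,0,-0.05,0,0.5,0,0,0,0,0.5,0,0,0,0,0.5]' --squeeze 40

```text
time_s: 54.58
ee_pos: [0.5073, -0.1128, 0.0589]
eef_rot: [-0.026, -0.136, 0.99, 0.002]
force: [-1.5, -0.3, -0.4]
grip_width: 0.0425
```

```bash
python3 tilt.py
```

```text
[ 0.50732197 -0.11283899  0.05891911] toolz [-0.053 -0.003 -0.999] jaw [-0.269  0.963  0.012] q [-0.342  0.246  1.94  -0.024  1.004 -2.172] [-0.    -0.001  0.003  0.002 -0.    -0.   ]
```

Call:
apply_moves --moves '[0,0,0,-10,1,0,0,0,-10.6,1,0,0,0,-10.6,1,0,0,0,-10.6,1,0,0,0,-10.6,1,0,0,0,-10.6,1,0,0,0,-10.6,1,0,0,0,-10.6,1]'

```text
time_s: 55.58
ee_pos: [0.506, -0.116, 0.0589]
eef_rot: [-0.02, 0.573, 0.819, 0.016]
force: [-2.5, -1.4, 1.8]
grip_width: 0.0425
```

```bash
python3 tilt.py
```

```text
[ 0.50595844 -0.11601356  0.05891849] toolz [-0.014  0.05  -0.999] jaw [0.939 0.343 0.004] q [-0.385  0.231  1.96   0.049  0.984 -0.763] [-0.036 -0.039  0.05   0.059 -0.056  1.419]
```

Call:
apply_moves --moves '[0,0.02,0,-10.6,1,0,0.02,0,-10.6,1,0,0,0,-10.6,1,0,0,0,-10.6,1,0,0,0,-10.6,1,0,0,0,-10.6,1,0,0,0,-10.6,1,0,0,0,-10.6,1]'

```text
time_s: 56.58
ee_pos: [0.5026, -0.1149, 0.0589]
eef_rot: [-0.006, 0.978, 0.209, 0.023]
force: [-1.8, 2.3, 1.0]
grip_width: 0.0425
```

Call:
apply_moves --moves '[0,0,0,-10.6,1,0,0,0,-10.6,1,0,0,0,-10.6,1,0,0,0,-10.6,1,0,0,0,-10.6,1,0,0,0,-10.6,1,0,0,0,-10.6,1,0,0,0,0,1]'

```text
time_s: 57.58
ee_pos: [0.5031, -0.1117, 0.0589]
eef_rot: [0.009, 0.903, -0.43, 0.023]
force: [0.1, -1.0, 0.2]
grip_width: 0.0426
```

```bash
python3 tilt.py; python3 - <<'E'
from h import *
s=grab('side'); f=grab('scene')
cv2.imwrite('pics/p12.png',cv2.cvtColor(np.hstack([cv2.resize(s['img'][120:230,270:370],(400,440),interpolation=2),cv2.resize(f['img'][205:315,320:420],(400,440),interpolation=2)]),cv2.COLOR_RGB2BGR))
E
```

```text
[ 0.50307752 -0.11170151  0.05889708] toolz [ 0.034 -0.036 -0.999] jaw [-0.776 -0.631 -0.004] q [-0.341  0.185  2.016 -0.029  0.897  2.135] [ 0.    -0.001 -0.001 -0.    -0.001 -0.002]
```

View pics/p12.png

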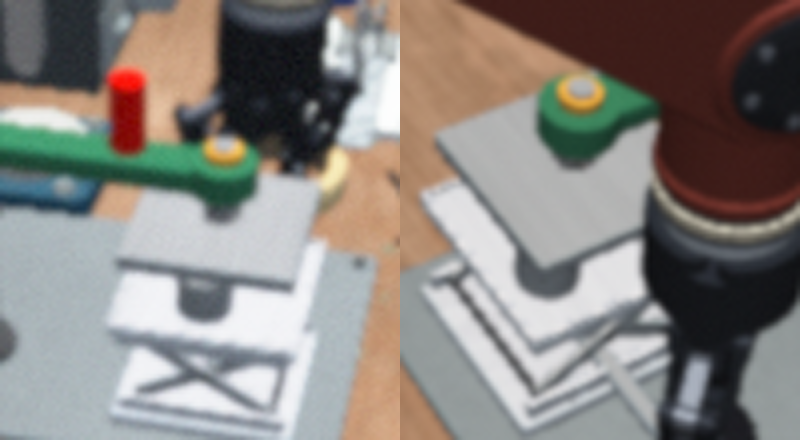

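The side view shows the foot still clear above, with a gap left under it. That was picture 15, so I'll measure from pixels from here on.

```bash
python3 - <<'E'
from h import *
a=cv2.cvtColor(cv2.imread('pics/s10.png'),cv2.COLOR_BGR2GRAY)
f=grab('side','s13.png'); b=cv2.cvtColor(f['img'],cv2.COLOR_RGB2GRAY)
for z in(.085,.088,.09,.097,.135,.147): print(z,proj(f,[[.47,.082,z],[.54,.082,z],[.47,.077,z],[.54,.077,z]]).round(1).tolist())
for u in (304,312,334,340):
    print(u,'start',list(a[176:216,u-1:u+2].mean(1).astype(int))); print(u,'now  ',list(b[176:216,u-1:u+2].mean(1).astype(int)))
E
```

```text
0.085 [[334.8, 209.7], [307.1, 205.8], [335.2, 208.5], [307.5, 204.6]]
0.088 [[334.9, 208.8], [307.1, 204.9], [335.2, 207.5], [307.5, 203.6]]
0.09 [[334.9, 208.2], [307.1, 204.3], [335.2, 206.9], [307.5, 203.0]]
0.097 [[335.0, 206.0], [307.1, 202.1], [335.4, 204.7], [307.5, 200.8]]
0.135 [[335.8, 193.7], [307.1, 189.8], [336.1, 192.4], [307.6, 188.6]]
0.147 [[336.0, 189.7], [307.1, 185.8], [336.3, 188.4], [307.6, 184.6]]
304 start [np.int64(204), np.int64(202), np.int64(202), np.int64(200), np.int64(199), np.int64(201), np.int64(199), np.int64(192), np.int64(171), np.int64(136), np.int64(112), np.int64(142), np.int64(199), np.int64(229), np.int64(234), np.int64(236), np.int64(237), np.int64(237), np.int64(238), np.int64(239), np.int64(239), np.int64(239), np.int64(240), np.int64(239), np.int64(240), np.int64(238), np.int64(237), np.int64(231), np.int64(207), np.int64(163), np.int64(134), np.int64(130), np.int64(160), np.int64(206), np.int64(232), np.int64(238), np.int64(239), np.int64(237), np.int64(229), np.int64(198)]
304 now   [np.int64(206), np.int64(205), np.int64(205), np.int64
[... 3512 characters left out ...]
np.int64(172), np.int64(140), np.int64(127), np.int64(139), np.int64(159), np.int64(173)]
340 now   [np.int64(208), np.int64(208), np.int64(209), np.int64(207), np.int64(207), np.int64(207), np.int64(209), np.int64(207), np.int64(208), np.int64(207), np.int64(206), np.int64(205), np.int64(204), np.int64(188), np.int64(149), np.int64(119), np.int64(146), np.int64(204), np.int64(234), np.int64(241), np.int64(242), np.int64(242), np.int64(242), np.int64(243), np.int64(242), np.int64(242), np.int64(243), np.int64(242), np.int64(242), np.int64(242), np.int64(235), np.int64(210), np.int64(167), np.int64(138), np.int64(127), np.int64(140), np.int64(162), np.int64(175), np.int64(178), np.int64(182)]
```

Call:
apply_moves --moves '[0,0,0,0,0,0,0,0,0,-0.4,0,0,0,0,-0.4,0.03,0,0,10.6,-0.4,0.03,0,0,10.6,-0.4,0,0,0,10.6,-0.4,0,0,0,10.6,-0.4,0,0,0,10.6,-0.4]'

```text
time_s: 58.72
ee_pos: [0.5066, -0.112, 0.0603]
eef_rot: [-0.004, 0.999, 0.027, 0.026]
force: [-0.1, 0.6, 0.3]
grip_width: 0.0597
```

Call:
apply_moves --moves '[0,0,0,10.6,-0.4,0,0,0,10.6,-0.4,0,0,0,10.6,-0.4,0,0,0,10.6,-0.4,0,0,0,10.6,-0.4,0,0,0,10.6,-0.4,0,0,0,10.6,-0.4,0,0,0,10.6,-0.4]'

```text
time_s: 59.72
ee_pos: [0.5084, -0.1129, 0.0619]
eef_rot: [-0.021, 0.713, 0.701, 0.019]
force: [0.4, 0.7, -0.6]
grip_width: 0.0599
```

```bash
python3 tilt.py
```

```text
[ 0.50835413 -0.11288783  0.06190732] toolz [-0.003  0.057 -0.998] jaw [ 1.    -0.017 -0.004] q [-0.384  0.223  1.962  0.062  0.981 -0.402] [ 0.015  0.046 -0.06  -0.036  0.086 -1.446]
```

Call:
apply_moves --moves '[0,0,0,10.6,-0.4,0,0,0,10.6,-0.4,0,0,0,10.6,-0.4,0,0,0,10.6,-0.4,0,0,-0.05,10.6,-0.4,0,0,-0.05,10.6,-0.4,0,0,-0.05,10.6,-0.4,0,0,-0.05,10.6,-0.4]'

```text
time_s: 60.72
ee_pos: [0.5108, -0.1139, 0.0574]
eef_rot: [-0.026, 0.044, 0.999, 0.002]
force: [1.0, -1.6, -0.2]
grip_width: 0.0604
```

```bash
python3 tilt.py
```

```text
[ 0.51076858 -0.11394565  0.05739041] toolz [-0.053  0.005 -0.999] jaw [0.088 0.996 0.001] q [-0.346  0.256  1.931 -0.015  1.006 -1.821] [ 0.045  0.018  0.003 -0.085 -0.037 -1.394]
```

Call:
apply_moves --moves '[-0.1,0.05,0,10,-0.4,-0.05,0,0,8,-0.4,0,0,0,0,-0.4,0,0,0,0,0.5,0,0,0,0,1,0,0,0,0,1,0,0,0,0,1]'

```text
time_s: 61.6
ee_pos: [0.5072, -0.1132, 0.0582]
eef_rot: [-0.025, -0.116, 0.993, -0.003]
force: [-0.6, 0.8, 1.1]
grip_width: 0.0424
```

```bash
python3 tilt.py
```

```text
[ 0.50715988 -0.11315212  0.05823409] toolz [-0.049 -0.012 -0.999] jaw [-0.23   0.973 -0.   ] q [-0.338  0.244  1.944 -0.033  0.996 -2.123] [-0.002  0.001 -0.001  0.     0.001  0.003]
```

Jaws at 103.3°. Turning clockwise again, 23 rows or about 244°, which should stop roughly 5 mm short of contact.

Call:
apply_moves --moves '[0,0,0,-10,1,0,0,0,-10.6,1,0,0,0,-10.6,1,0,0,0,-10.6,1,0,0,0,-10.6,1,0,0,0,-10.6,1,0,0,0,-10.6,1,0,0,0,-10.6,1]'

```text
time_s: 62.6
ee_pos: [0.5056, -0.1159, 0.0582]
eef_rot: [-0.023, 0.589, 0.807, 0.012]
force: [-2.6, -0.5, 2.0]
grip_width: 0.0427
```

Call:
apply_moves --moves '[0,0.02,0,-10.6,1,0,0.02,0,-10.6,1,0,0,0,-10.6,1,0,0,0,-10.6,1,0,0,0,-10.6,1,0,0,0,-10.6,1,0,0,0,-10.6,1,0,0,0,-10.6,1]'

```text
time_s: 63.6
ee_pos: [0.5027, -0.1146, 0.0582]
eef_rot: [-0.012, 0.982, 0.189, 0.023]
force: [-1.8, 2.4, 3.1]
grip_width: 0.0423
```

Call:
apply_moves --moves '[0,0,0,-10.6,1,0,0,0,-10.6,1,0,0,0,-10.6,1,0,0,0,-10.6,1,0,0,0,-10.6,1,0,0,0,-10.6,1,0,0,0,-8,1,0,0,0,0,1]'

```text
time_s: 64.6
ee_pos: [0.5034, -0.1118, 0.0583]
eef_rot: [0.004, 0.903, -0.429, 0.026]
force: [0.5, 1.3, -0.0]
grip_width: 0.043
```

```bash
python3 tilt.py; cat > edge.py <<'E'
from h import *
# sub-pixel rows of foot edge and platform rim edge in the side view, averaged over frames
def cross(p,lev,s):
    for i in range(s,len(p)-1):
        if p[i]>=lev>p[i+1]: return i+(p[i]-lev)/(p[i]-p[i+1])
    return np.nan
def rows(b):
    fo=[];pl=[]
    for u in [302,304,306,308,310,338,340,342]:
        p=b[170:220,u-1:u+2].mean(1); c=cross(p,160,2); fo.append(c+170)
        pl.append(cross(p,185,int(c)+5)+170)
    return np.array(fo),np.array(pl)
a=cv2.cvtColor(cv2.imread('pics/s10.png'),cv2.COLOR_BGR2GRAY).astype(float)
b=np.mean([cv2.cvtColor(grab('side')['img'],cv2.COLOR_RGB2GRAY).astype(float) for _ in range(4)],0)
f0,p0=rows(a);f1,p1=rows(b)
print('foot up px',(f0-f1).round(2),np.nanmedian(f0-f1),'plat up px',(p0-p1).round(2),np.nanmedian(p0-p1),'-> mm',np.nanmedian(f0-f1)*3.1,np.nanmedian(p0-p1)*3.15)
E
python3 edge.py
```

```text
[ 0.50336751 -0.11184552  0.05825152] toolz [ 0.044 -0.03  -0.999] jaw [-0.774 -0.633 -0.015] q [-0.347  0.181  2.022 -0.017  0.887  2.12 ] [ 0.001  0.     0.001  0.    -0.001  0.002]
foot up px [-0.07 -0.1  -0.08 -0.07 -0.06 -0.07 -0.08 -0.08] -0.0734498735391611 plat up px [4.19 3.99 4.09 4.63 4.44 3.99 4.18 4.57] 4.183103911364782 -> mm -0.22769460797139943 13.176777320799063
```

Call:
apply_moves --moves '[0,0,0,0,0,0,0,0,0,-0.4,0,0,0,0,-0.4,0.03,0,0,10.6,-0.4,0.03,0,0,10.6,-0.4,0,0,0,10.6,-0.4,0,0,0,10.6,-0.4,0,0,0,10.6,-0.4]'

```text
time_s: 65.8
ee_pos: [0.505, -0.1117, 0.0579]
eef_rot: [-0.01, 0.999, 0.027, 0.025]
force: [0.5, -0.3, -0.4]
grip_width: 0.0597
```

Call:
apply_moves --moves '[0,0,0,10.6,-0.4,0,0,0,10.6,-0.4,0,0,0,10.6,-0.4,0,0,0,10.6,-0.4,0,0,0,10.6,-0.4,0,0,0,10.6,-0.4,0,0,0,10.6,-0.4,0,0,0,10.6,-0.4]'

```text
time_s: 66.8
ee_pos: [0.5049, -0.1123, 0.0575]
eef_rot: [-0.025, 0.713, 0.701, 0.013]
force: [-0.6, 0.6, 0.0]
grip_width: 0.0597
```

Call:
apply_moves --moves '[0,0,-0.03,10.6,-0.4,0,0,-0.03,10.6,-0.4,-0.02,0,-0.03,10.6,-0.4,-0.02,0,-0.03,10.6,-0.4,-0.02,0,-0.03,10.6,-0.4,-0.02,0,-0.03,10.6,-0.4,-0.02,0,-0.03,10.6,-0.4,-0.02,0,-0.03,10.6,-0.4]'

```text
time_s: 67.8
ee_pos: [0.5019, -0.1129, 0.0499]
eef_rot: [-0.027, 0.044, 0.999, -0.006]
force: [0.4, 0.6, -0.5]
grip_width: 0.0597
```

Call:
apply_moves --moves '[0.1,0.03,0.2,10,-0.4,0.05,0,0.05,8,-0.4,0,0,0,0,-0.4,0,0,0,0,0.5,0,0,0,0,1,0,0,0,0,1,0,0,0,0,1]'

```text
time_s: 68.68
ee_pos: [0.5067, -0.1134, 0.0578]
eef_rot: [-0.025, -0.116, 0.993, -0.012]
force: [-0.4, -0.5, 0.9]
grip_width: 0.0426
```

```bash
python3 tilt.py; python3 edge.py
```

```text
[ 0.50668381 -0.11342221  0.05783557] toolz [-0.047 -0.029 -0.998] jaw [-0.231  0.973 -0.017] q [-0.33   0.241  1.949 -0.051  0.987 -2.104] [-0.002 -0.    -0.     0.     0.     0.003]
foot up px [-0.07 -0.08 -0.05 -0.05 -0.03 -0.06 -0.07 -0.05] -0.05665433544767495 plat up px [4.21 3.98 4.1  4.64 4.43 3.99 4.19 4.6 ] 4.202585545883906 -> mm -0.17562843988779236 13.238144469534303
```

Now 13 rows (about 135°, 2.35 rad), then a check.

Call:
apply_moves --moves '[0,0,0,-10,1,0,0,0,-10.6,1,0,0,0,-10.6,1,0,0,0,-10.6,1,0,0,0,-10.6,1,0,0,0,-10.6,1,0,0,0,-10.6,1,0,0,0,-10.6,1]'

```text
time_s: 69.88
ee_pos: [0.5053, -0.1154, 0.0578]
eef_rot: [-0.029, 0.589, 0.808, 0.006]
force: [-2.2, -1.8, 3.0]
grip_width: 0.0426
```

Call:
apply_moves --moves '[0,0,0,-10.6,1,0,0,0,-10.6,1,0,0,0,-10.6,1,0,0,0,-10.6,1,0,0,0,0,1]'

```text
time_s: 70.5
ee_pos: [0.5039, -0.1152, 0.0578]
eef_rot: [-0.025, 0.844, 0.536, 0.016]
force: [-1.1, 0.2, 0.6]
grip_width: 0.0426
```

```bash
python3 tilt.py; python3 edge.py
```

```text
[ 0.50394429 -0.11518716  0.05781853] toolz [ 0.     0.06  -0.998] jaw [ 0.905 -0.424 -0.025] q [-0.393  0.222  1.974  0.067  0.97   0.006] [ 0.003  0.002 -0.002 -0.002 -0.001  0.   ]
foot up px [-0.09 -0.11 -0.08 -0.08 -0.08 -0.08 -0.09 -0.07] -0.0805565179612131 plat up px [5.44 5.11 5.06 5.68 5.64 5.06 5.16 5.79] 5.296663926607877 -> mm -0.24972520567976061 16.68449136881481
```

Call:
apply_moves --moves '[0,0,0,-10.6,1,0,0,0,-10.6,1,0,0,0,-10.6,1,0,0,0,0,1]'

```text
time_s: 71.2
ee_pos: [0.5033, -0.1145, 0.0578]
eef_rot: [-0.021, 0.959, 0.282, 0.021]
force: [-1.8, 0.4, 1.9]
grip_width: 0.0425
```

```bash
python3 tilt.py; python3 edge.py
```

```text
[ 0.50326285 -0.11448446  0.0578107 ] toolz [ 0.029  0.052 -0.998] jaw [ 0.542 -0.84  -0.028] q [-0.395  0.203  1.997  0.073  0.936  0.56 ] [ 0.001  0.001 -0.005 -0.002  0.004 -0.01 ]
foot up px [ 0.13  0.21  0.13  0.06  0.17  0.13  0.11 -0.08] 0.12818764198171095 plat up px [5.61 5.83 5.42 5.71 5.91 5.52 5.21 5.73] 5.660616332106699 -> mm 0.397381690143304 17.8309414461361
```

The foot has started to lift, about 0.6 mm. About 0.9 mm more.

Call:
apply_moves --moves '[0,0,0,-10.6,1,0,0,0,-10.6,1,0,0,0,-10.6,1,0,0,0,0,1]'

```text
time_s: 71.9
ee_pos: [0.503, -0.1135, 0.0578]
eef_rot: [-0.015, 1.0, 0.006, 0.025]
force: [-1.3, 0.6, 2.9]
grip_width: 0.0423
```

```bash
python3 tilt.py; python3 edge.py
```

```text
[ 0.50302824 -0.11352618  0.05781216] toolz [ 0.05   0.031 -0.998] jaw [ 0.013 -0.999 -0.03 ] q [-0.387  0.187  2.016  0.06   0.904  1.136] [-0.001  0.004 -0.003 -0.001  0.008 -0.012]
foot up px [0.37 0.51 0.53 0.36 0.43 0.39 0.55 0.53] 0.46629453598139037 plat up px [5.7  5.91 6.02 6.15 6.1  5.86 5.76 5.85] 5.884891982246458 -> mm 1.4455130615423102 18.537409744076342
```

The foot is lifted about 1.7 mm. Releasing and withdrawing.

Call:
apply_moves --moves '[0,0,0,0,0.2,0,0,0,0,-0.2,0,0,0,0,-0.4,0,0,0,0,-0.4,0,-0.05,0.4,0,-0.4,0,-0.1,0.8,0,-0.4,0,-0.2,1,0,-0.4,0,-0.3,1,0,-0.4]'

```text
time_s: 73.1
ee_pos: [0.5004, -0.1323, 0.1548]
eef_rot: [-0.018, 1.0, 0.006, 0.022]
force: [0.6, -0.6, 0.1]
grip_width: 0.0598
```

Call:
apply_moves --moves '[0,-0.3,1,0,-0.4,0,-0.5,1,0,-0.4,0,-0.5,1,0,-0.4,-0.2,-0.8,0.5,0,-0.4,-0.2,-0.8,0.3,0,-0.4,0,0,0,0,-0.4,0,0,0,0,-0.4]'

```text
time_s: 73.97
ee_pos: [0.4901, -0.2232, 0.2832]
eef_rot: [-0.014, 0.999, 0.006, 0.029]
force: [-0.3, 0.4, 0.4]
grip_width: 0.0597
```

```bash
python3 tilt.py; python3 edge.py; python3 - <<'E'
from h import *
s=grab('side'); f=grab('scene')
cv2.imwrite('pics/p16.png',cv2.cvtColor(np.hstack([cv2.resize(s['img'][120:370,230:430],(400,500),interpolation=2),cv2.resize(f['img'][160:410,230:430],(400,500),interpolation=2)]),cv2.COLOR_RGB2BGR))
E
```

```text
[ 0.49013492 -0.22321312  0.28318765] toolz [ 0.058  0.029 -0.998] jaw [ 0.013 -1.    -0.028] q [-0.59  -0.034  1.788  0.058  1.356  0.958] [-0.008 -0.006 -0.006 -0.005  0.     0.001]
foot up px [0.38 0.54 0.57 0.39 0.45 0.42 0.56 0.54] 0.4961111983903379 plat up px [5.71 5.92 6.04 6.18 6.13 5.88 5.77 5.88] 5.898821892311986 -> mm 1.5379447150100476 18.581288960782754
```

View pics/p16.png

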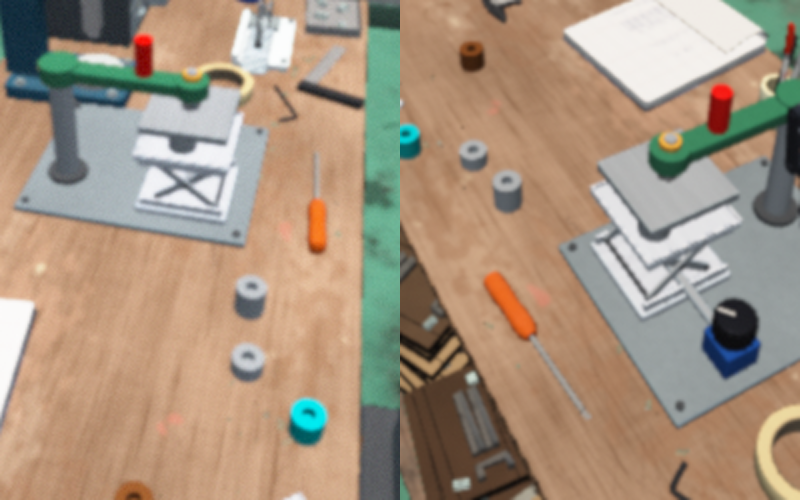

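The arm is in, the foot is lifted about 1.7 mm, both look-alikes are on the bench and the gripper is clear. Handing in.

```bash
python3 -c "
from station import arm
print(arm.job_done())"
```

```text
the job is handed in; nothing more can be done
None
```

The job is done and handed in at about 75 s of the 210 s. No verdict was reported.

**What I did**
- I stood the three 30 mm spacers on the platform. The 22 mm and 38 mm look-alikes and the brown and turquoise ones stayed on the bench.
- I swung the arm to its stop by the red handle.
- I turned the knob clockwise about 12 rad in three grips.

**Last checks**
- **Foot lift:** with the gripper withdrawn, the side-view edge shift gave 1.5 mm, or about 1.7 mm after correcting for the pre-contact offset. The reading held steady after I let go of the knob.
- **Platform rise:** the knob angle gives about 18.9 mm and the image 18.6 mm.
- **Final picture:** it shows the arm in, both look-alikes on the bench and the robot touching nothing.

**What disagreed or went wrong**
- **Second spacer moved:** it shifted about 4 cm on the platform and stood at about (+12, -7) mm from the centre. The look after the third placement showed all three upright and within limits; the foot hid them from above after that.
- **Tool tilt:** the tool gradually tilted to about 0.15 rad. The third spacer was set down tilted and settled flat. I took most of the tilt out by pressing lightly (about 13 N or less) on the arm's stop.
- **Wrist joint limit:** while testing the tilt, the last joint touched about -2.579 rad, right at its 2.58 limit. I turned it back at once.

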